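# Ready the probe mast level with the aerial

## Robot

A 6-joint arm with a two-finger parallel gripper is mounted at the origin on the work surface. World frame = base frame: x ahead of the robot, y to its left, z up, the work surface at z = 0. Lengths are in mm, angles in rad, forces in N, time in s.
With the tool pointing down it reaches from about 250 to 775 mm from the base axis. Payload 4 kg.
Tool frame: the origin (TCP) lies at the very end of the fingers, on their centre line; the grasp point (between the pads) lies 19 mm behind it; x points along the fingers, y is the direction in which the jaws open and shut, and the axes are right-handed (so a half turn about x gives the same grasp; the last joint's range is limited). The gripper opens to 85 mm and grips with 20 to 120 N. Pads are 22 mm wide; open, the fingers measure 114 mm over their backs; the gripper's body (76 mm by 85 mm) begins 54 mm behind the grasp point. The pads swing forward as they close: fully open they stand 13 mm farther back than shut.
Start: joints at [1.21, 0.087, 1.371, -0, 1.684, -0.103], TCP at [140.233, 531.839, 231.341] pointing down, gripper open.
Joint ranges: [-3.1, 3.1], [-0.76, 2.03], [0.27, 2.55], [-1.08, 4.22], [0.17, 2.65], [-2.57, 2.57]. Speed limits (rad/s): [2.79, 2.79, 3.14, 3.14, 3.14, 3.14].

## Interface

Orientations are given as a rotation vector (axis times angle).
In Python, from workcell import arm gives the robot as it stands.
- The arm moves only by the tool apply_moves, never from a script. Its argument "motion" is a list of rows, each an object of numbers: "jaw": the finger opening in m, from 0 to 0.0854; "dx", "dy", "dz": the shift along the tool's x, y, z in m; "yaw": the turn about the tool's x in rad. In form: [{"jaw": .., "dx": .., "dy": .., "dz": .., "yaw": ..}, ...]. A call has 1 to 5 rows; each row shifts and turns the pose as measured when the row begins, along the tool's axes as they then stand; what a row does not reach is not made up. A row lasts 1/12 s, in which the tool goes at most 41.7 mm and 7.16 degrees, less where a joint would pass 70% of its speed; a pose out of reach is approached as far as the arm can. A call is refused whole if a number of a shift passes 0.0417 or a number of a turn 0.125, either way. A call with a gripper value outside its range is refused whole. The fingers move at their own pace and stop on an object; "newtons" is the grip in N (left out, the last holds). Time passes only in rows, so rows that do not move let the fingers close. It gives the time, the measured TCP pose, the force and the opening at its end, in the units of the state.
- arm.observe(): the state, without advancing time (a new reading comes with each control period).
- arm.read_camera(name): name is "scene" or "top" or "wrist"; returns a dict with "pixels" (420x560x3 uint8, blue, green, red), "range_z" (420x560 float32, mm along the optical axis (not along the pixel's ray), 0 where there is no reading), "fovy" (degrees; the focal length in pixels is half the picture's height over the tangent of half this angle, whatever the lens; pixels are square), "cx", "cy" (the principal point, pixels), "camera_from_world" (4x4, takes a point from world to camera coordinates); the wrist camera has in their place "mount" (4x4, takes a point from camera to tool coordinates, whose origin is the TCP and whose axes are the tool frame's). Camera axes: x right, y down, z forward; pixel columns grow to the right and rows downward; lengths in mm; the calibration is good to about 2 mm. A picture is of the moment at which its call begins: read the wrist's pose just before it.
- arm.finish_job(): hands the job in, once; it reports no verdict.
The state is a dict: "time": time; "joints": joint angles; "qd": joint speeds; "joint_efforts": joint torques, N m; "ee_pos": TCP position; "tool_rot": TCP orientation; "force": force on the tool from outside, world axes, zero at the start; "torque": the same for the moment, N m; "grip_width": finger opening in mm.
Only numpy, scipy, OpenCV 4.12 (cv2) and the standard library are available. Lean on these libraries where they do the work, as an engineer would, in place of code of your own. Each camera call takes 0.05 s, during which the arm holds its last target. There are 200 camera calls.

## Task

Get the probe mast ready: lift the cover off its head and put it, open side down, right to the bottom of its own slot in the kit tray (the pocket that fits it closely). Then twist the mast's head anticlockwise to unlock it, raise it to the notch that brings it nearest to level with the aerial on the clamp stand, and twist it fully back so that it is locked there. Leave the aerial and everything else on the bench alone.

Things in the scene. Friction and masses are not known exactly. Their poses are not given: they have to be found in the camera images.
- section (a joint): Extension of the telescoping section of the probe mast, m: 0 = fully down (start), at most 0.080. Five gate notches, at 0, 0.020, 0.040, 0.060 and 0.080 (each with about 1.5 mm play either way, rounded entries that draw the pin in if it is within 4 mm). It slides only while the head is unlocked; friction (about 5 N against the lift) holds it wherever it is left.
- head (a joint): Twist of the mast's head about the upright mast axis, rad: 0 = locked against its stop (it starts locked, 0 to 0.06), positive = anticlockwise seen from above; free to slide from about 0.8 on; far stop 1.15. Twisting takes less than 0.2 N m and it stays where it is left. Between notches it will not lock: it jams, or is pushed to the nearest notch as it turns.
- head_mid (a point): Centre of the mast's head, on the mast's vertical axis. The head is a grey upright box 50 mm long (its own x) by 26 mm wide (its own y) by 46 mm high with a thin dark line round the middle, its top 23 mm above this point; 160 mm above the bench when fully down. Its axes turn with the head. Grip it across the 26 mm.
- mast: Fixed lower part of the mast: round steel foot 110 mm in diameter, upright aluminium sleeve 52 mm in diameter (collar 58 mm) up to 125 mm above the bench, with a dark upright slot, five side gates and a steel pin showing. A thin steel tube comes out of it and carries the head. Origin on the axis at bench level; x is the head's x when locked.
- cover: Transit cover: black plastic box open below, outside 64 mm (its x) by 40 mm (its y) by 56 mm high, walls 3 mm, roof 6 mm, 70 g. Origin at the centre of its open lower rim, z up through the roof. At the start it sits loosely over the mast's head, roof resting on the head, rim 133 mm above the bench, and must be lifted by about 55 mm to clear it. Grip it across the 40 mm, near the top.
- slot_mid: The cover's own slot in the kit tray: grey block 100 mm (x) by 80 mm (y) by 24 mm high with a rectangular pocket 72 mm (x) by 48 mm (y), 18 mm deep. Origin under its centre, 6 mm above the bench. Three such blocks lie side by side along y (84 mm apart, in any order) on a thin tray, all fixed; this has the middle-sized pocket. The cover goes in with its 64 mm side along x, either way round.
- slot_mid_floor (a point): Centre of the pocket floor of that slot, 12 mm above the bench; the rim of the pocket is 18 mm above this point.
- slot_large: Slot block with the largest pocket, 88 by 64 mm, 18 mm deep, empty: not the cover's (too loose). Origin under its centre.
- slot_small: Slot block with the smallest pocket, 50 by 34 mm, 18 mm deep, holding the calibration block. Origin under its centre.
- calblock: Steel calibration block 42 x 26 x 30 mm standing in the small slot, to be left. Origin at the centre of its underside.
- aerial_mid (a point): Centre of the aerial: a grey flat box 90 mm (x) by 16 mm (y) by 46 mm high (as high as the mast's head) with a thin dark line round its middle, clamped on the 300 mm rod of a stand left of the mast (rod 66 mm to the y side of this point). Its height varies, 32 to 84 mm above the lowered head. Leave it be; level means this point and head_mid at one height.
- screwdriver: Screwdriver lying on the bench, about 200 mm long, yellow handle; bystander, leave alone.
- wrench: Steel spanner lying on the bench; bystander.
- spraycan: Spray can 54 mm in diameter, 160 mm high; bystander.
- jar: Glass jar 60 mm in diameter, 80 mm high; bystander.
- partsbox: Open cardboard box 120 x 160 x 55 mm; bystander.
- chassis: Aluminium instrument case 120 x 180 x 50 mm; bystander.
Things that resemble listed ones, but are neither listed nor needed, are in the scene too. Several things have the shape of the cover; the one meant has the colours described above.

How it is judged:
By the outcome, as a careful person would: the job done as asked, in the order asked, and still so for the second after the job is handed in, with the robot touching nothing.
It also fails if it takes over 54 s, if anything falls off the work surface, if the arm or the gripper's body presses on something with over 40 N, if the wrist force passes 120 N, or if a joint passes its speed limit or range.

## Working session

There is one attempt and no reset: what is moved stays moved. The work goes in short steps, Python scripts to look and compute and a tool call to move; the robot and the scene stay as the last step left them, time stands still between calls to the robot, and variables do not carry over. Pictures are saved under pics/ and viewed, about 8 in all and at most 12, crops included, and the job is handed in when it is done.

Besides the shell and the picture viewer there is one more tool, called after "Call:" in YAML: its name, and indented under it one key for each argument. apply_moves: Moves the arm, as the interface text tells. Its arguments: {"type":"object","properties":{"motion":{"type":"array","items":{"type":"object","properties":{"jaw":{"type":"number"},"dx":{"type":"number"},"dy":{"type":"number"},"dz":{"type":"number"},"yaw":{"type":"number"}}}},"newtons":{"type":"number"}},"required":["motion"]}

```bash
ls; mkdir -p pics; cat > h.py <<'E'
from workcell import arm
import numpy as np, cv2
def cam(n):
    s=arm.observe(); d=arm.read_camera(n)
    h,w=d["range_z"].shape; f=h/2/np.tan(np.radians(d["fovy"])/2)
    if n=="wrist":
        R=cv2.Rodrigues(np.array(s["tool_rot"],float))[0]
        T=np.eye(4);T[:3,:3]=R;T[:3,3]=s["ee_pos"]; M=T@np.array(d["mount"])
    else: M=np.linalg.inv(np.array(d["camera_from_world"]))
    v,u=np.mgrid[:h,:w]; z=d["range_z"]
    P=np.stack([(u-d["cx"])/f*z,(v-d["cy"])/f*z,z],-1)@M[:3,:3].T+M[:3,3]
    P[z==0]=np.nan
    return d["pixels"],P,M,f,d
E
python3 - <<'E'
from h import *
for n in("scene","top"):
    im,P,M,f,d=cam(n); cv2.imwrite(f"pics/{n}.png",im); np.savez(f"{n}.npz",im=im,P=P,M=M,f=f,c=[d["cx"],d["cy"]])
    print(n,M.round(2).tolist(),f,d["cx"],d["cy"])
print(arm.observe())
E
```

```text
pics
scene [[0.67, 0.43, -0.6, 1189.71], [0.74, -0.38, 0.56, -532.12], [0.01, -0.82, -0.57, 716.94], [0.0, 0.0, 0.0, 1.0]] 440.36498558013056 287.04881368675603 203.69204486369384
top [[0.0, -0.99, 0.14, 427.01], [-1.0, -0.0, 0.02, 43.2], [-0.02, -0.14, -0.99, 1120.31], [0.0, 0.0, 0.0, 1.0]] 470.51493725052325 272.62961531635335 213.57230960885744
{'time': 0.1, 'joints': array([ 1.20989290e+00,  8.79079121e-02,  1.37213425e+00,  1.83917906e-05,
        1.68356474e+00, -1.03105109e-01]), 'qd': array([-0.00021215, -0.00212948, -0.00403387,  0.00065072, -0.00131584,
       -0.00210382]), 'joint_efforts': array([ 2.39326495e-03, -3.53017867e+01, -3.14218712e+01,  6.90050751e-05,
        7.95703847e-03, -2.06975830e-05]), 'ee_pos': array([140.06772515, 531.40704631, 230.22570367]), 'tool_rot': array([ 0.20084482,  1.56178692, -0.20392461]), 'force': array([-0.20900238, -0.03859524, -0.14715793]), 'torque': array([ 0.00626202, -0.00349571,  0.00306962]), 'grip_width': 85.39420241108373}
```

View pics/scene.png

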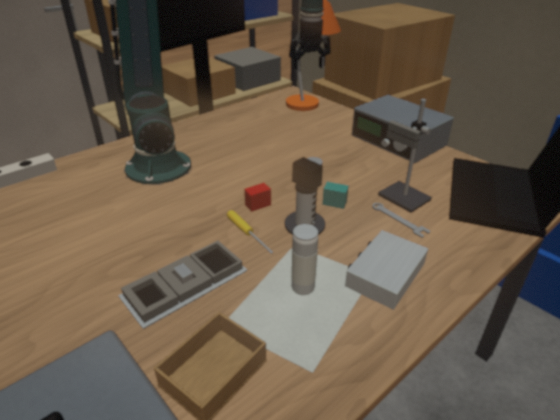

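View pics/top.png

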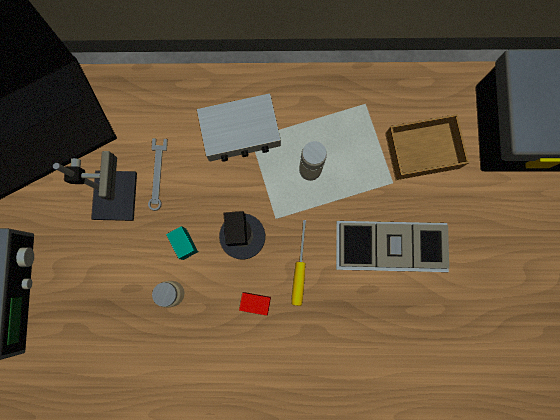

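The top view shows the black cover on the mast at (235,228). The slots are large (357,245), small with block (395,245) and mid (431,246), and the aerial is at (107,175). The scene view shows the mast at (307,190) and the aerial stand at (410,150).

```bash
cat > m.py <<'E'
from h import *
t=np.load("top.npz");P=t["P"];im=t["im"]
s=np.load("scene.npz");Q=s["P"]
print("bench z",np.nanmedian(P[320:400,100:450,2]),"scene bench",np.nanmedian(Q[200:240,60:120,2]))
def rect(m,P,name):
    p=P[m]; r=cv2.minAreaRect(p[:,:2].astype(np.float32)); print(name,m.sum(),"c",np.round(r[0],1),"size",np.round(r[1],1),"ang",round(r[2],2),"z",np.nanpercentile(p[:,2],[5,50,95]).round(1))
def win(P,u0,u1,v0,v1,z0,z1):
    m=np.zeros(P.shape[:2],bool); m[v0:v1,u0:u1]=True
    return m&(P[...,2]>z0)&(P[...,2]<z1)
rect(win(P,205,265,200,260,183,195),P,"cover top")
g=P[...,2]
rect(win(P,330,455,215,275,20,28),P,"blocks")
for n,(a,b) in dict(large=(338,377),small=(377,413),mid=(414,448)).items():
    m=win(P,a,b,222,268,-5,17); m=cv2.morphologyEx(m.astype(np.uint8),cv2.MORPH_OPEN,np.ones((3,3)))
    k,l,st,c=cv2.connectedComponentsWithStats(m)
    for i in range(1,k):
        if st[i,4]>80: rect(l==i,P,n+str(st[i]))
rect(win(P,85,125,140,210,150,320),P,"aerial top")
# scene
print("scene")
rect(win(Q,280,335,145,200,150,200),Q,"cover scene"); rect(win(Q,370,440,110,170,170,330),Q,"aerial scene")
for nm,(a,b,c,d_) in dict(mast=(270,345,140,245),aer=(350,440,80,220)).items():
    cv2.imwrite(f"pics/{nm}.png",cv2.resize(s["im"][c:d_,a:b],None,fx=5,fy=5,interpolation=cv2.INTER_CUBIC))
im2=np.hstack([cv2.resize(cv2.imread(f"pics/{n}.png"),(380,560)) for n in("mast","aer")]); cv2.imwrite("pics/both.png",im2)
E
python3 m.py
```

```text
bench z 0.1859240411565679 scene bench 0.26251609021198874
cover top 640 c [532.  140.8] size [64.2 40.4] ang 4.31 z [185.8 188.6 191.5]
blocks 581 c [ 509.4 -213.8] size [248.7 100.6] ang 89.0 z [22.1 26.8 27.9]
large[344 226  27  38 991] 991 c [ 511.4 -131.2] size [61.6 87.8] ang 89.13 z [ 9.2 12.6 15.8]
mid[420 231  20  31 563] 563 c [ 508.7 -300.3] size [70.6 44.6] ang 0.1 z [ 9.3 12.7 16. ]
aerial top 857 c [628.4 415.4] size [76.7 89.6] ang 89.13 z [188.  239.3 249.6]
scene
cover scene 618 c [535.2 139.3] size [67.6 44. ] ang 4.96 z [152.7 179.4 189.9]
aerial scene 836 c [630.1 419.3] size [91.9 92.8] ang 2.17 z [207.5 232.7 250.9]
```

View pics/both.png

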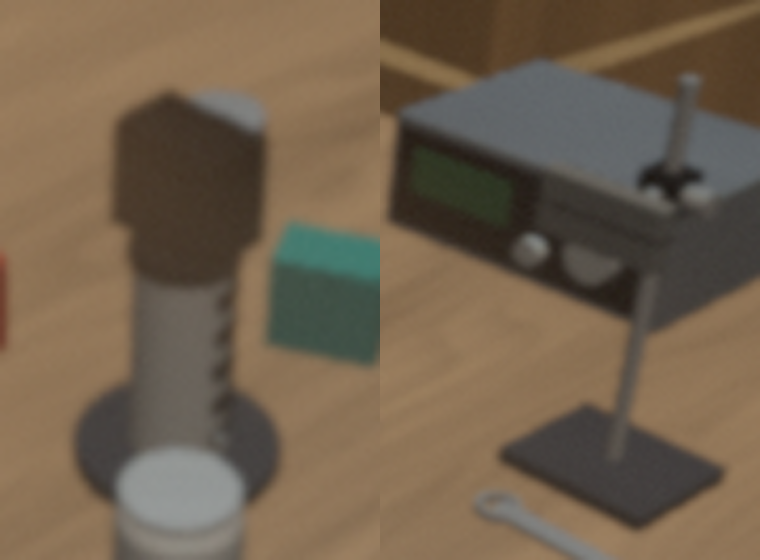

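Both crops agree: the cover is on the mast head, and the aerial's lower line is nearly edge-on at (620,225). I'll measure the aerial height more tightly and plan the approach.

```bash
cat >> h.py <<'E'
def plan(xyz,yawdeg=None,step=38,rot=0.115,show=True):
    """yawdeg: world heading of tool y axis (mod 180)"""
    s=arm.observe(); R=cv2.Rodrigues(np.array(s["tool_rot"],float))[0]; p=np.array(s["ee_pos"],float)
    yd=np.degrees(np.arctan2(R[1,1],R[0,1])); 
    print("t",round(s["time"],2),"p",p.round(1),"Rx",R[:,0].round(3),"yhead",round(yd,2),"F",np.round(s["force"],1),"T",np.round(s["torque"],2),"w",round(s["grip_width"],1),"q",np.round(s["joints"],2))
    if xyz is None: return
    D=np.array([c if c is not None else p[i] for i,c in enumerate(xyz)],float)-p
    dy=0 if yawdeg is None else (yawdeg-yd+90)%180-90
    a=np.radians(dy)*np.sign(R[2,0])  # turn about tool x (down => sign -)
    n=max(1,int(np.ceil(np.linalg.norm(D)/step)),int(np.ceil(abs(a)/rot)))
    print("total",D.round(1),"yaw",round(dy,2),"rows",n)
    for k in range(n):
        d=R.T@D/n/1000; print("{"+f'"dx":{d[0]:.4f},"dy":{d[1]:.4f},"dz":{d[2]:.4f},"yaw":{a/n:.4f}'+"}",end=" ")
        R=R@cv2.Rodrigues(np.array([a/n,0,0]))[0]
    print()
E
python3 - <<'E'
from h import *
t=np.load("top.npz");P=t["P"]
m=np.zeros(P.shape[:2],bool);m[145:205,94:120]=True
m&=(P[...,2]>170)&(P[...,2]<300)
print(np.histogram(P[m][:,2],bins=np.arange(170,300,4)))
p=P[m]; p=p[p[:,2]>238]; r=cv2.minAreaRect(p[:,:2].astype(np.float32)); print(r,np.median(p[:,2]),len(p))
for v in range(150,205,4): print(v,P[v,96:120,2].round(0).astype(int), )
plan((532,140.8,215),94.3)
E
```

```text
(array([  0,   0,   0,   0,   0,   0,   0,   0,   8,  32,  36,  40,  32,
        34,  58,  47,  40,  41,  70, 300,  28,   0,   0,   0,   0,   0,
         0,   0,   0,   0,   0,   0]), array([170, 174, 178, 182, 186, 190, 194, 198, 202, 206, 210, 214, 218,
       222, 226, 230, 234, 238, 242, 246, 250, 254, 258, 262, 266, 270,
       274, 278, 282, 286, 290, 294, 298]))
((628.005126953125, 385.80517578125), (17.084470748901367, 89.35275268554688), 89.37770080566406) 247.47168208941048 439
150 [-5 -4  0  2  0  3  1 -2  1 -3 -4 -1  2  1 -2  0 -1 -1  1 -4  0  1  0 -6]
154 [ -1  -2   0   0  -1  -4 247 248 252 248 249 251 251 246 239 233 230 226
  -4   5   0  -5   0   2]
158 [  0   0   0  -1  -2 250 248 246 251 248 249 250 249 247 240 236 231 225
 217 213 207  -1  -5   1]
162 [                  -2                    0                    2
                    1                    1                  249
                  248 -9223372036854775808                  249
                  245                  249                  246
                  245                  242                  239
[... 2383 characters left out ...]
22} {"dx":0.0010,"dy":-0.0206,"dz":0.0306,"yaw":-0.0222} {"dx":0.0010,"dy":-0.0213,"dz":0.0301,"yaw":-0.0222} {"dx":0.0010,"dy":-0.0219,"dz":0.0297,"yaw":-0.0222} {"dx":0.0010,"dy":-0.0226,"dz":0.0292,"yaw":-0.0222} {"dx":0.0010,"dy":-0.0232,"dz":0.0287,"yaw":-0.0222} {"dx":0.0010,"dy":-0.0239,"dz":0.0281,"yaw":-0.0222} {"dx":0.0010,"dy":-0.0245,"dz":0.0276,"yaw":-0.0222} {"dx":0.0010,"dy":-0.0251,"dz":0.0270,"yaw":-0.0222} {"dx":0.0010,"dy":-0.0257,"dz":0.0265,"yaw":-0.0222} {"dx":0.0010,"dy":-0.0263,"dz":0.0259,"yaw":-0.0222} {"dx":0.0010,"dy":-0.0268,"dz":0.0253,"yaw":-0.0222} {"dx":0.0010,"dy":-0.0274,"dz":0.0247,"yaw":-0.0222} <stdin>:7: RuntimeWarning: invalid value encountered in cast
```

The aerial's top is at about 248 mm, so its centre is about 65 mm above the lowered head. The nearest notch is 60 mm. I'll start with the approach.

Call:
apply_moves:
  motion:
    - {"jaw": 0.085,"dx": 0,"dy": -0.0185,"dz": 0.032,"yaw": -0.022}
    - {"jaw": 0.085,"dx": 0,"dy": -0.019,"dz": 0.0315,"yaw": -0.022}
    - {"jaw": 0.085,"dx": 0,"dy": -0.02,"dz": 0.031,"yaw": -0.022}
    - {"jaw": 0.085,"dx": 0,"dy": -0.0205,"dz": 0.0305,"yaw": -0.022}
    - {"jaw": 0.085,"dx": 0,"dy": -0.021,"dz": 0.03,"yaw": -0.022}
  newtons: 40

```text
time: 0.52
ee_pos: [269.1, 401.5, 225.5]
tool_rot: [0.095, 1.575, -0.105]
force: [1.1, 0.1, -0.4]
grip_width: 84.9
```

Call:
apply_moves:
  motion:
    - {"jaw": 0.085,"dx": 0,"dy": -0.022,"dz": 0.03,"yaw": -0.022}
    - {"jaw": 0.085,"dx": 0,"dy": -0.0225,"dz": 0.029,"yaw": -0.022}
    - {"jaw": 0.085,"dx": 0,"dy": -0.023,"dz": 0.0285,"yaw": -0.022}
    - {"jaw": 0.085,"dx": 0,"dy": -0.024,"dz": 0.028,"yaw": -0.022}
    - {"jaw": 0.085,"dx": 0,"dy": -0.0245,"dz": 0.0275,"yaw": -0.022}

```text
time: 0.93
ee_pos: [405.8, 266.3, 222.7]
tool_rot: [0.002, 1.581, -0.014]
force: [0.8, 1.2, 0.6]
grip_width: 85.0
```

```bash
python3 -c "
from h import *
plan((532,140.8,230),94.3)"
```

```text
t 0.93 p [405.8 266.3 222.7] Rx [-0.01  -0.008 -1.   ] yhead 89.44 F [0.8 1.2 0.6] T [ 0.01 -0.05  0.01] w 85.0 q [ 0.47 -0.05  1.52 -0.    1.68 -1.1 ]
total [ 126.2 -125.5    7.3] yaw 4.86 rows 5
{"dx":-0.0015,"dy":-0.0249,"dz":0.0255,"yaw":-0.0170} {"dx":-0.0015,"dy":-0.0253,"dz":0.0250,"yaw":-0.0170} {"dx":-0.0015,"dy":-0.0257,"dz":0.0246,"yaw":-0.0170} {"dx":-0.0015,"dy":-0.0261,"dz":0.0242,"yaw":-0.0170} {"dx":-0.0015,"dy":-0.0265,"dz":0.0237,"yaw":-0.0170}
```

Call:
apply_moves:
  motion:
    - {"jaw": 0.085,"dx": -0.0015,"dy": -0.025,"dz": 0.0255,"yaw": -0.017}
    - {"jaw": 0.085,"dx": -0.0015,"dy": -0.0255,"dz": 0.025,"yaw": -0.017}
    - {"jaw": 0.085,"dx": -0.0015,"dy": -0.0255,"dz": 0.0245,"yaw": -0.017}
    - {"jaw": 0.085,"dx": -0.0015,"dy": -0.026,"dz": 0.024,"yaw": -0.017}
    - {"jaw": 0.085,"dx": 0,"dy": 0,"dz": 0,"yaw": 0}

```text
time: 1.35
ee_pos: [512.9, 154.2, 224.8]
tool_rot: [-0.052, 1.584, 0.034]
force: [-0.8, 0.7, -1.1]
grip_width: 84.9
```

```bash
python3 - <<'E'
from h import *
im,P,M,f,d=cam("wrist"); cv2.imwrite("pics/w1.png",im)
m=(P[...,2]>183)&(P[...,2]<196)
p=P[m]; print(m.sum()); r=cv2.minAreaRect(p[:,:2].astype(np.float32)); print(r,np.median(p[:,2]))
plan((532,140.8,230),94.3)
E
```

```text
6675
((534.4989624023438, 139.24151611328125), (64.96988677978516, 40.010520935058594), 4.2120137214660645) 189.15219079946942
t 1.4 p [511.1 156.1 224.6] Rx [-0.016 -0.01  -1.   ] yhead 93.18 F [1.3 0.6 0. ] T [ 0.03 -0.   -0.  ] w 85.2 q [ 0.19  0.07  1.41 -0.01  1.69 -1.43]
total [ 20.9 -15.3   5.4] yaw 1.12 rows 1
{"dx":-0.0055,"dy":-0.0165,"dz":0.0199,"yaw":-0.0195}
```

View pics/w1.png

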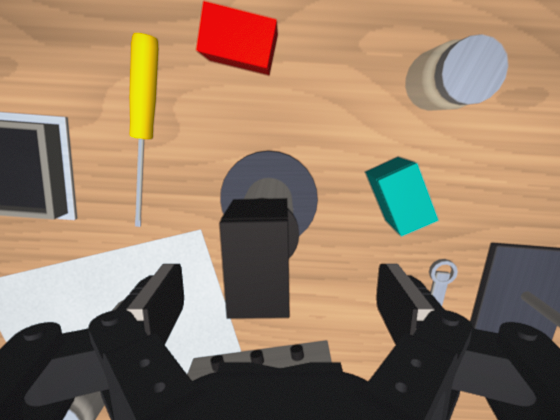

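The wrist view shows the cover's roof at (255,258), midway between the open jaws in y. The next move is to centre over it and go down.

Call:
apply_moves:
  motion:
    - {"jaw": 0.085,"dx": 0,"dy": -0.018,"dz": 0.022,"yaw": -0.018}
    - {"jaw": 0.085}
    - {"jaw": 0.085}

```text
invalid input
```

```bash
python3 - <<'E'
from h import *
im,P,M,f,d=cam("wrist")
m=(P[...,2]>183)&(P[...,2]<196)
p=P[m]; r=cv2.minAreaRect(p[:,:2].astype(np.float32)); print(r,np.median(p[:,2]))
plan((534,139.5,157),94.3,step=25)
E
```

```text
((534.6073608398438, 139.2281951904297), (64.85118103027344, 40.14351272583008), 4.5512309074401855) 189.15482157700905
t 1.45 p [509.9 157.8 224.8] Rx [-0.017 -0.008 -1.   ] yhead 93.3 F [-0.8 -0.2  0. ] T [-0.01  0.02 -0.03] w 84.7 q [ 0.2   0.07  1.41 -0.01  1.69 -1.43]
total [ 24.1 -18.3 -67.8] yaw 1.0 rows 3
{"dx":0.0225,"dy":-0.0064,"dz":0.0081,"yaw":-0.0058} {"dx":0.0225,"dy":-0.0064,"dz":0.0080,"yaw":-0.0058} {"dx":0.0225,"dy":-0.0065,"dz":0.0080,"yaw":-0.0058}
```

Call:
apply_moves:
  motion:
    - {"jaw": 0.085,"dx": 0,"dy": -0.02,"dz": 0.024,"yaw": -0.018}
    - {"jaw": 0.085,"dx": 0,"dy": 0,"dz": 0,"yaw": 0}
    - {"jaw": 0.085,"dx": 0,"dy": 0,"dz": 0,"yaw": 0}

```text
time: 1.7
ee_pos: [533.0, 141.5, 223.3]
tool_rot: [-0.067, 1.591, 0.058]
force: [-0.6, -0.4, -0.8]
grip_width: 84.8
```

```bash
python3 - <<'E'
from h import *
plan((534.5,139.3,157),94.4,step=20)
E
```

```text
t 1.7 p [533.  141.5 223.3] Rx [-0.021 -0.007 -1.   ] yhead 94.57 F [-0.6 -0.4 -0.8] T [0.02 0.02 0.05] w 84.8 q [ 0.16  0.11  1.36 -0.    1.69 -1.49]
total [  1.5  -2.2 -66.3] yaw -0.17 rows 4
{"dx":0.0166,"dy":-0.0005,"dz":0.0007,"yaw":0.0007} {"dx":0.0166,"dy":-0.0005,"dz":0.0007,"yaw":0.0007} {"dx":0.0166,"dy":-0.0005,"dz":0.0007,"yaw":0.0007} {"dx":0.0166,"dy":-0.0005,"dz":0.0007,"yaw":0.0007}
```

Call:
apply_moves:
  motion:
    - {"jaw": 0.085,"dx": 0.0165,"dy": -0.0005,"dz": 0.0005,"yaw": 0}
    - {"jaw": 0.085,"dx": 0.0165,"dy": -0.0005,"dz": 0.0005,"yaw": 0}
    - {"jaw": 0.085,"dx": 0.0165,"dy": -0.0005,"dz": 0.0005,"yaw": 0}
    - {"jaw": 0.085,"dx": 0.0165,"dy": -0.0005,"dz": 0.0005,"yaw": 0}
    - {"jaw": 0.085,"dx": 0,"dy": 0,"dz": 0,"yaw": 0}

```text
time: 2.12
ee_pos: [530.1, 145.9, 156.8]
tool_rot: [-0.072, 1.588, 0.066]
force: [-0.6, -0.2, -0.9]
grip_width: 85.0
```

```bash
python3 - <<'E'
from h import *
plan((534.5,139.3,157),94.4,step=20)
E
```

```text
t 2.12 p [530.1 145.9 156.8] Rx [-0.018 -0.005 -1.   ] yhead 95.02 F [-0.6 -0.2 -0.9] T [ 0.01  0.02 -0.01] w 85.0 q [ 0.17  0.13  1.48 -0.    1.56 -1.49]
total [ 4.4 -6.6  0.2] yaw -0.62 rows 1
{"dx":-0.0003,"dy":-0.0069,"dz":0.0038,"yaw":0.0108}
```

Call:
apply_moves:
  motion:
    - {"jaw": 0.085,"dx": 0,"dy": -0.007,"dz": 0.004,"yaw": 0.01}
    - {"jaw": 0.085,"dx": 0,"dy": 0,"dz": 0,"yaw": 0}

```text
time: 2.28
ee_pos: [533.1, 141.0, 156.9]
tool_rot: [-0.066, 1.589, 0.06]
force: [0.8, -0.2, -0.2]
grip_width: 85.5
```

```bash
python3 - <<'E'
from h import *
plan((534.5,139.3,157),94.4,step=20)
E
```

```text
t 2.28 p [533.1 141.  156.9] Rx [-0.019 -0.005 -1.   ] yhead 94.61 F [ 0.8 -0.2 -0.2] T [-0.02 -0.02  0.01] w 85.5 q [ 0.16  0.13  1.47 -0.    1.56 -1.49]
total [ 1.4 -1.7  0.1] yaw -0.21 rows 1
{"dx":-0.0001,"dy":-0.0018,"dz":0.0013,"yaw":0.0036}
```

Centred to about 1.7 mm, so I'll correct and close.

Call:
apply_moves:
  motion:
    - {"jaw": 0.06,"dx": 0,"dy": -0.002,"dz": 0.0015,"yaw": 0.003}
    - {"jaw": 0.03,"dx": 0,"dy": 0,"dz": 0,"yaw": 0}
    - {"jaw": 0.03,"dx": 0,"dy": 0,"dz": 0,"yaw": 0}
    - {"jaw": 0.03,"dx": 0,"dy": 0,"dz": 0,"yaw": 0}
    - {"jaw": 0.03,"dx": 0,"dy": 0,"dz": 0,"yaw": 0}
  newtons: 40

```text
time: 2.7
ee_pos: [536.9, 139.9, 162.1]
tool_rot: [-0.063, 1.581, 0.059]
force: [0.8, -0.0, -0.5]
grip_width: 39.7
```

```bash
python3 - <<'E'
from h import *
plan((None,None,232),None,step=25)
E
```

```text
t 2.7 p [536.9 139.9 162.1] Rx [-0.011 -0.003 -1.   ] yhead 94.43 F [ 0.8 -0.  -0.5] T [-0.02  0.02 -0.  ] w 39.7 q [ 0.15  0.13  1.46 -0.    1.56 -1.49]
total [ 0.   0.  69.9] yaw 0 rows 3
{"dx":-0.0233,"dy":-0.0000,"dz":-0.0003,"yaw":-0.0000} {"dx":-0.0233,"dy":-0.0000,"dz":-0.0003,"yaw":-0.0000} {"dx":-0.0233,"dy":-0.0000,"dz":-0.0003,"yaw":-0.0000}
```

Call:
apply_moves:
  motion:
    - {"jaw": 0.03,"dx": -0.015,"dy": 0,"dz": 0,"yaw": 0}
    - {"jaw": 0.03,"dx": -0.02,"dy": 0,"dz": 0,"yaw": 0}
    - {"jaw": 0.03,"dx": -0.02,"dy": 0,"dz": 0,"yaw": 0}
    - {"jaw": 0.03,"dx": -0.02,"dy": 0,"dz": 0,"yaw": 0}
    - {"jaw": 0.03,"dx": -0.01,"dy": 0,"dz": 0,"yaw": 0}

```text
time: 3.12
ee_pos: [535.6, 139.5, 245.5]
tool_rot: [-0.063, 1.592, 0.057]
force: [-0.0, -0.5, 0.0]
grip_width: 39.1
```

```bash
python3 - <<'E'
from h import *
im,P,M,f,d=cam("scene"); cv2.imwrite("pics/s2.png",cv2.resize(im[60:260,200:400],None,fx=3,fy=3))
plan((508,-298,240),89,step=35)
E
```

```text
t 3.17 p [536.3 139.6 247.2] Rx [-0.019 -0.004 -1.   ] yhead 94.39 F [ 0.1 -0.9  1.4] T [ 0.03 -0.02  0.02] w 39.2 q [ 0.15  0.11  1.32 -0.    1.74 -1.49]
total [ -28.3 -437.6   -7.2] yaw -5.39 rows 13
{"dx":0.0007,"dy":-0.0334,"dz":-0.0047,"yaw":0.0072} {"dx":0.0007,"dy":-0.0334,"dz":-0.0045,"yaw":0.0072} {"dx":0.0007,"dy":-0.0335,"dz":-0.0042,"yaw":0.0072} {"dx":0.0007,"dy":-0.0335,"dz":-0.0040,"yaw":0.0072} {"dx":0.0007,"dy":-0.0335,"dz":-0.0038,"yaw":0.0072} {"dx":0.0007,"dy":-0.0335,"dz":-0.0035,"yaw":0.0072} {"dx":0.0007,"dy":-0.0336,"dz":-0.0033,"yaw":0.0072} {"dx":0.0007,"dy":-0.0336,"dz":-0.0030,"yaw":0.0072} {"dx":0.0007,"dy":-0.0336,"dz":-0.0028,"yaw":0.0072} {"dx":0.0007,"dy":-0.0336,"dz":-0.0026,"yaw":0.0072} {"dx":0.0007,"dy":-0.0337,"dz":-0.0023,"yaw":0.0072} {"dx":0.0007,"dy":-0.0337,"dz":-0.0021,"yaw":0.0072} {"dx":0.0007,"dy":-0.0337,"dz":-0.0018,"yaw":0.0072}
```

View pics/s2.png

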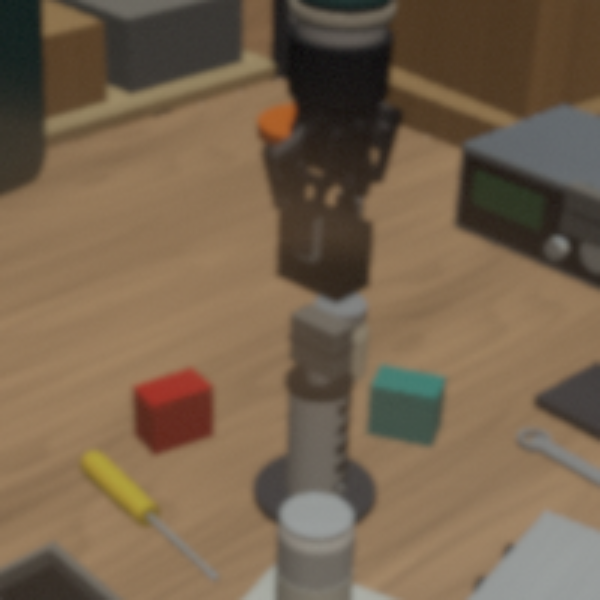

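The cover is held at (325,245), clear above the grey head at (330,340). Now the transit.

Call:
apply_moves:
  motion:
    - {"jaw": 0.03,"dx": 0,"dy": -0.02,"dz": -0.0045,"yaw": 0.007}
    - {"jaw": 0.03,"dx": 0,"dy": -0.033,"dz": -0.0045,"yaw": 0.007}
    - {"jaw": 0.03,"dx": 0,"dy": -0.0335,"dz": -0.004,"yaw": 0.007}
    - {"jaw": 0.03,"dx": 0,"dy": -0.0335,"dz": -0.004,"yaw": 0.007}
    - {"jaw": 0.03,"dx": 0,"dy": -0.0335,"dz": -0.0035,"yaw": 0.007}

```text
time: 3.58
ee_pos: [525.5, -12.9, 245.2]
tool_rot: [-0.042, 1.589, 0.043]
force: [0.8, 0.3, -0.8]
grip_width: 39.0
```

Call:
apply_moves:
  motion:
    - {"jaw": 0.03,"dx": 0,"dy": -0.0335,"dz": -0.0035,"yaw": 0.007}
    - {"jaw": 0.03,"dx": 0,"dy": -0.0335,"dz": -0.003,"yaw": 0.007}
    - {"jaw": 0.03,"dx": 0,"dy": -0.0335,"dz": -0.003,"yaw": 0.007}
    - {"jaw": 0.03,"dx": 0,"dy": -0.0335,"dz": -0.003,"yaw": 0.007}
    - {"jaw": 0.03,"dx": 0,"dy": -0.0335,"dz": -0.0025,"yaw": 0.007}

```text
time: 4.0
ee_pos: [513.8, -188.0, 239.7]
tool_rot: [-0.012, 1.595, 0.017]
force: [0.1, -0.8, 0.3]
grip_width: 39.5
```

```bash
python3 - <<'E'
from h import *
plan((508,-298,200),89,step=35)
E
```

```text
t 4.0 p [ 513.8 -188.   239.7] Rx [-0.025  0.002 -1.   ] yhead 91.05 F [ 0.1 -0.8  0.3] T [-0.01 -0.01  0.04] w 39.5 q [-0.45  0.1   1.34 -0.01  1.72 -2.04]
total [  -5.8 -110.   -39.7] yaw -2.05 rows 4
{"dx":0.0099,"dy":-0.0275,"dz":-0.0017,"yaw":0.0089} {"dx":0.0099,"dy":-0.0275,"dz":-0.0015,"yaw":0.0089} {"dx":0.0099,"dy":-0.0275,"dz":-0.0012,"yaw":0.0089} {"dx":0.0099,"dy":-0.0275,"dz":-0.0010,"yaw":0.0089}
```

Call:
apply_moves:
  motion:
    - {"jaw": 0.03,"dx": 0.01,"dy": -0.0275,"dz": -0.0015,"yaw": 0.009}
    - {"jaw": 0.03,"dx": 0.01,"dy": -0.0275,"dz": -0.0015,"yaw": 0.009}
    - {"jaw": 0.03,"dx": 0.01,"dy": -0.0275,"dz": -0.001,"yaw": 0.009}
    - {"jaw": 0.03,"dx": 0.01,"dy": -0.02,"dz": -0.001,"yaw": 0.009}
    - {"jaw": 0.03,"dx": 0,"dy": 0,"dz": 0,"yaw": 0}

```text
time: 4.42
ee_pos: [504.2, -302.1, 192.1]
tool_rot: [0.025, 1.601, -0.021]
force: [-0.2, 0.5, -1.3]
grip_width: 39.6
```

```bash
python3 - <<'E'
from h import *
plan((508,-298,130),89,step=35)
im,P,M,f,d=cam("wrist"); cv2.imwrite("pics/w2.png",im); np.savez("w2.npz",im=im,P=P)
plan(None)
E
```

```text
t 4.42 p [ 504.2 -302.1  192.1] Rx [-0.03   0.003 -1.   ] yhead 88.35 F [-0.2  0.5 -1.3] T [ 0.01  0.03 -0.  ] w 39.6 q [-0.63  0.2   1.32 -0.02  1.65 -2.17]
total [  3.8   4.1 -62.1] yaw 0.65 rows 2
{"dx":0.0310,"dy":0.0020,"dz":0.0028,"yaw":-0.0057} {"dx":0.0310,"dy":0.0020,"dz":0.0028,"yaw":-0.0057} 
t 4.47 p [ 504.6 -300.5  192.8] Rx [-0.029  0.004 -1.   ] yhead 88.42 F [-0.3  0.1 -1. ] T [-0.02 -0.04  0.05] w 39.4 q [-0.63  0.2   1.32 -0.01  1.65 -2.17]
```

View pics/w2.png

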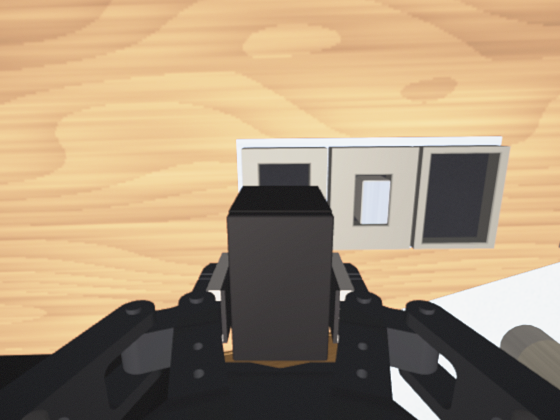

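The wrist view shows the cover held square, with its roof at (280,285). The mid pocket is visible just behind it at (285,175), with the calibration block at (373,200).

```bash
python3 - <<'E'
from h import *
t=np.load("top.npz");Pt=t["P"]; w=np.load("w2.npz");P=w["P"]
def R_(p,n):
    r=cv2.minAreaRect(p[:,:2].astype(np.float32)); print(n,len(p),np.round(r[0],1),np.round(r[1],1),round(r[2],2),"z",np.round(np.percentile(p[:,2],[2,50,98]),1))
m=np.zeros(Pt.shape[:2],bool);m[210:280,325:460]=1; m&=(Pt[...,2]>24)&(Pt[...,2]<36)&((Pt[...,1]<-80))
R_(Pt[m],"top blocks")
m=np.zeros(P.shape[:2],bool);m[130:260,236:520]=1;m&=(P[...,2]>24)&(P[...,2]<35); m=cv2.morphologyEx(m.astype(np.uint8),cv2.MORPH_OPEN,np.ones((3,3)))>0
R_(P[m],"wrist blocks")
k,l,st,c=cv2.connectedComponentsWithStats(m.astype(np.uint8))
for i in range(1,k):
    if st[i,4]>300: R_(P[l==i],str(st[i]))
# pocket mid left/right/near edge: floor pts
m=np.zeros(P.shape[:2],bool);m[155:186,245:325]=1;f=m&(P[...,2]<20)&(P[...,2]>6);R_(P[f],"mid floor part")
q=P[170:184,240:330]; print([ (int(240+i)) for i in np.where(np.diff((np.nanmedian(q[...,2],0)<21).astype(int)))[0]])
for row in (170,178):print(row,[(u,P[row,u,1].round(1),P[row,u,2].round(0)) for u in range(238,334,3)])
# roof
m=np.zeros(P.shape[:2],bool);m[205:362,225:336]=1; 
rp=P[m]; zz=rp[:,2]; h=np.histogram(zz[np.isfinite(zz)],bins=np.arange(150,260,4)); print(h[0].tolist())
mm=m&(P[...,2]>np.nanmedian(P[230:350,240:325,2])-8)&(P[...,2]<np.nanmedian(P[230:350,240:325,2])+8)
R_(P[mm],"roof"); A=P[mm]; c=np.linalg.lstsq(np.c_[A[:,:2]-A[:,:2].mean(0),np.ones(len(A))],A[:,2],rcond=None)[0];print("slope",c)
E
```

```text
top blocks 2664 [ 509.5 -213.5] [249.3 100.6] 88.98 z [25.3 29.9 34.2]
wrist blocks 12150 [ 512.  -214.6] [248.8 100.5] 88.85 z [25.8 30.1 31.6]
[ 329  146  181  105 9939] 9939 [ 512.9 -172.7] [165.  100.5] 88.85 z [25.7 30.1 31.6]
[ 240  148   87   48 2157] 2157 [ 482.2 -298.4] [80.2 44.2] 88.67 z [28.1 30.2 31.7]
mid floor part 1093 [ 487.  -298.4] [48.2 21.6] 88.77 z [11.3 12.8 15.5]
[240, 258, 308, 326, 328]
170 [(238, np.float64(-343.6), np.float64(7.0)), (241, np.float64(-337.7), np.float64(31.0)), (244, np.float64(-335.0), np.float64(31.0)), (247, np.float64(-332.4), np.float64(28.0)), (250, np.float64(-329.5), np.float64(29.0)), (253, np.float64(-326.6), np.float64(31.0)), (256, np.float64(-323.8), np.float64(31.0)), (259, np.float64(-322.2), np.float64(12.0)), (262, np.float64(-319.2), np.float64(14.0)), (265, np.float64(-316.2), np.float64(14.0)), (268, np.float64(-313.3), np.float64(12.0)), (271, np.float64(-310.3), np.float64(13.0)), (274, np.float64(-307.4), np.float64(13.0)), (277, np.float64(-304.4), np.float64(13.0)), (280, np.float64(-301.5), np.float64(13.0)), (283,
[... 1727 characters left out ...]
280.9), np.float64(14.0)), (304, np.float64(-278.0), np.float64(15.0)), (307, np.float64(-274.9), np.float64(12.0)), (310, np.float64(-273.4), np.float64(29.0)), (313, np.float64(-270.7), np.float64(30.0)), (316, np.float64(-267.8), np.float64(30.0)), (319, np.float64(-265.0), np.float64(30.0)), (322, np.float64(-262.0), np.float64(28.0)), (325, np.float64(-259.5), np.float64(31.0)), (328, np.float64(-254.5), np.float64(16.0)), (331, np.float64(-253.8), np.float64(30.0))]
[0, 0, 0, 0, 0, 0, 0, 0, 0, 0, 0, 1, 24, 109, 280, 307, 351, 14918, 228, 228, 190, 0, 0, 0, 0, 0, 0]
roof 15766 [ 502.5 -302.5] [45.  64.5] 88.31 z [215.9 219.9 222.3]
slope [-1.20599634e-03  1.20723688e-04  2.19869994e+02]
```

Target TCP is (512,-298.2), with the rim 28 mm below the TCP. The roof is level.

Call:
apply_moves:
  motion:
    - {"jaw": 0.03,"dx": 0.025,"dy": 0.0013,"dz": 0.003,"yaw": -0.004}
    - {"jaw": 0.03,"dx": 0.03,"dy": 0.0013,"dz": 0.003,"yaw": -0.003}
    - {"jaw": 0.03,"dx": 0.03,"dy": 0.0013,"dz": 0.003,"yaw": 0}
    - {"jaw": 0.03,"dx": 0.015,"dy": 0,"dz": 0.003,"yaw": 0}
    - {"jaw": 0.03,"dx": 0,"dy": 0,"dz": 0,"yaw": 0}

```text
time: 4.88
ee_pos: [516.2, -293.2, 91.5]
tool_rot: [0.018, 1.594, -0.011]
force: [0.0, 0.1, -0.5]
grip_width: 39.6
```

```bash
python3 - <<'E'
from h import *
plan((512,-298.2,80),88.8,step=35)
E
```

```text
t 4.88 p [ 516.2 -293.2   91.5] Rx [-0.023  0.004 -1.   ] yhead 88.95 F [ 0.   0.1 -0.5] T [-0.03 -0.    0.03] w 39.6 q [-0.61  0.26  1.45 -0.01  1.45 -2.16]
total [ -4.2  -5.  -11.5] yaw -0.15 rows 1
{"dx":0.0115,"dy":-0.0051,"dz":-0.0039,"yaw":0.0027}
```

Call:
apply_moves:
  motion:
    - {"jaw": 0.03,"dx": 0.0115,"dy": -0.005,"dz": -0.004,"yaw": 0.002}
    - {"jaw": 0.03,"dx": 0,"dy": 0,"dz": 0,"yaw": 0}
    - {"jaw": 0.03,"dx": 0,"dy": 0,"dz": 0,"yaw": 0}

```text
time: 5.13
ee_pos: [512.3, -296.2, 80.4]
tool_rot: [0.017, 1.594, -0.01]
force: [0.2, -0.0, -0.3]
grip_width: 39.1
```

```bash
python3 - <<'E'
from h import *
plan((512,-298.2,66),88.8,step=35)
im,P,M,f,d=cam("wrist")
z0=np.nanmedian(P[230:350,240:325,2])
m=np.abs(P[...,2]-z0)<5; m[:, :225]=0;m[:,336:]=0
A=P[m]; r=cv2.minAreaRect(A[:,:2].astype(np.float32)); print("roof",r,z0)
k=np.abs(P[...,2]-30)<4; k[:,:200]=0; k=cv2.morphologyEx(k.astype(np.uint8),cv2.MORPH_OPEN,np.ones((3,3)))>0
k&=(P[...,1]<-80)&(P[...,1]>-350)&(np.abs(P[...,0]-510)<60)
r=cv2.minAreaRect(P[k][:,:2].astype(np.float32)); print("blocks",r)
plan(None)
E
```

```text
t 5.13 p [ 512.3 -296.2   80.4] Rx [-0.023  0.005 -1.   ] yhead 89.02 F [ 0.2 -0.  -0.3] T [-0.03  0.   -0.05] w 39.1 q [-0.61  0.27  1.46 -0.01  1.43 -2.17]
total [ -0.3  -2.  -14.4] yaw -0.22 rows 1
{"dx":0.0144,"dy":-0.0021,"dz":0.0000,"yaw":0.0039} 
roof ((510.4169921875, -296.78167724609375), (43.869258880615234, 64.57457733154297), 89.05171966552734) 108.17130315164482
blocks ((511.994384765625, -224.66102600097656), (228.34573364257812, 100.97688293457031), 88.86560821533203)
t 5.18 p [ 512.  -296.2   80.2] Rx [-0.023  0.005 -1.   ] yhead 89.01 F [-0.3  0.3 -1.1] T [-0.02 -0.03 -0.01] w 39.3 q [-0.62  0.27  1.46 -0.01  1.43 -2.17]
```

Call:
apply_moves:
  motion:
    - {"jaw": 0.03,"dx": 0.012,"dy": -0.0025,"dz": 0,"yaw": 0.003}
    - {"jaw": 0.03,"dx": 0,"dy": 0,"dz": 0,"yaw": 0}
    - {"jaw": 0.03,"dx": 0,"dy": 0,"dz": 0,"yaw": 0}

```text
time: 5.43
ee_pos: [513.4, -300.2, 71.0]
tool_rot: [0.017, 1.588, -0.016]
force: [-0.2, 0.4, -0.2]
grip_width: 39.1
```

```bash
python3 - <<'E'
from h import *
plan((512,-297.9,46),88.8,step=12)
E
```

```text
t 5.43 p [ 513.4 -300.2   71. ] Rx [-0.018  0.001 -1.   ] yhead 88.82 F [-0.2  0.4 -0.2] T [ 0.01 -0.01 -0.  ] w 39.1 q [-0.62  0.28  1.47 -0.01  1.41 -2.17]
total [ -1.4   2.3 -25. ] yaw -0.02 rows 3
{"dx":0.0083,"dy":0.0007,"dz":-0.0003,"yaw":0.0001} {"dx":0.0083,"dy":0.0007,"dz":-0.0003,"yaw":0.0001} {"dx":0.0083,"dy":0.0007,"dz":-0.0003,"yaw":0.0001}
```

Call:
apply_moves:
  motion:
    - {"jaw": 0.03,"dx": 0.007,"dy": 0.002,"dz": -0.001,"yaw": 0}
    - {"jaw": 0.03,"dx": 0,"dy": 0,"dz": 0,"yaw": 0}

```text
time: 5.6
ee_pos: [512.6, -298.5, 64.3]
tool_rot: [0.017, 1.587, -0.017]
force: [-0.5, 1.2, -1.2]
grip_width: 39.4
```

```bash
python3 - <<'E'
from h import *
plan((512,-297.9,42),88.8,step=12)
E
```

```text
t 5.6 p [ 512.6 -298.5   64.3] Rx [-0.016  0.    -1.   ] yhead 88.79 F [-0.5  1.2 -1.2] T [0.03 0.01 0.02] w 39.4 q [-0.62  0.28  1.48 -0.01  1.39 -2.17]
total [ -0.6   0.6 -22.3] yaw 0.01 rows 2
{"dx":0.0112,"dy":0.0003,"dz":-0.0001,"yaw":-0.0001} {"dx":0.0112,"dy":0.0003,"dz":-0.0001,"yaw":-0.0001}
```

Call:
apply_moves:
  motion:
    - {"jaw": 0.03,"dx": 0.0075,"dy": 0.0005,"dz": 0,"yaw": 0}
    - {"jaw": 0.03,"dx": 0.0075,"dy": 0,"dz": 0,"yaw": 0}
    - {"jaw": 0.03,"dx": 0.007,"dy": 0,"dz": 0,"yaw": 0}
    - {"jaw": 0.03,"dx": 0,"dy": 0,"dz": 0,"yaw": 0}

```text
time: 5.93
ee_pos: [512.6, -298.1, 40.6]
tool_rot: [0.016, 1.586, -0.017]
force: [0.5, 0.6, -0.2]
grip_width: 39.1
```

```bash
python3 - <<'E'
from h import *
plan((512,-297.9,40),88.8,step=12)
im,P,M,f,d=cam("wrist")
print("roof z",np.nanmedian(P[230:350,240:325,2]), [np.nanmedian(P[a:a+20,b:b+20,2]).round(1) for a in(235,320) for b in (240,305)])
E
```

```text
t 5.93 p [ 512.6 -298.1   40.6] Rx [-0.015 -0.001 -1.   ] yhead 88.79 F [ 0.5  0.6 -0.2] T [-0.01  0.04  0.01] w 39.1 q [-0.62  0.3   1.51 -0.01  1.34 -2.16]
total [-0.6  0.2 -0.6] yaw 0.01 rows 1
{"dx":0.0006,"dy":0.0002,"dz":-0.0006,"yaw":-0.0001} 
roof z 68.33932663809765 [np.float64(68.4), np.float64(68.3), np.float64(68.3), np.float64(68.3)]
```

The roof is at 68.3 mm against 68 expected, so the cover is in the pocket. Next: release and rise.

Call:
apply_moves:
  motion:
    - {"jaw": 0.05,"dx": 0.0005,"dy": 0,"dz": 0,"yaw": 0}
    - {"jaw": 0.065,"dx": 0,"dy": 0,"dz": 0,"yaw": 0}
    - {"jaw": 0.065,"dx": 0,"dy": 0,"dz": 0,"yaw": 0}
    - {"jaw": 0.065,"dx": -0.01,"dy": 0,"dz": 0,"yaw": 0}
    - {"jaw": 0.065,"dx": -0.03,"dy": 0,"dz": 0,"yaw": 0}

```text
time: 6.4
ee_pos: [509.9, -295.9, 75.5]
tool_rot: [0.022, 1.596, -0.012]
force: [-0.1, 0.6, -1.0]
grip_width: 65.4
```

Call:
apply_moves:
  motion:
    - {"jaw": 0.065,"dx": -0.04,"dy": 0,"dz": 0,"yaw": 0}
    - {"jaw": 0.065,"dx": -0.04,"dy": 0,"dz": 0,"yaw": 0}
    - {"jaw": 0.065,"dx": -0.04,"dy": 0,"dz": 0,"yaw": 0}
    - {"jaw": 0.065,"dx": -0.03,"dy": 0,"dz": 0,"yaw": 0}
    - {"jaw": 0.065,"dx": 0,"dy": 0,"dz": 0,"yaw": 0}

```text
time: 6.82
ee_pos: [514.4, -297.1, 242.2]
tool_rot: [0.017, 1.587, -0.016]
force: [0.4, -0.6, 0.6]
grip_width: 65.3
```

```bash
python3 - <<'E'
from h import *
plan((534.5,139.3,236),94.4,step=38)
im,P,M,f,d=cam("top"); cv2.imwrite("pics/t3.png",im); np.savez("t3.npz",im=im,P=P)
def R_(p,n):
    r=cv2.minAreaRect(p[:,:2].astype(np.float32)); print(n,len(p),np.round(r[0],1),np.round(r[1],1),round(r[2],2),"z",np.round(np.percentile(p[:,2],[2,50,98]),1))
w=(np.abs(P[...,0]-532)<60)&(np.abs(P[...,1]-140)<60)
R_(P[w&(np.abs(P[...,2]-183)<6)],"head top")
w=(np.abs(P[...,0]-508)<60)&(np.abs(P[...,1]+298)<45)
R_(P[w&(np.abs(P[...,2]-68)<8)],"cover roof")
im,P,M,f,d=cam("wrist")
w=(np.abs(P[...,0]-508)<60)&(np.abs(P[...,1]+298)<45)
R_(P[w&(np.abs(P[...,2]-68)<6)],"cover roof wrist")
E
```

```text
t 6.82 p [ 514.4 -297.1  242.2] Rx [-0.016  0.    -1.   ] yhead 88.79 F [ 0.4 -0.6  0.6] T [-0.06 -0.03  0.01] w 65.3 q [-0.61  0.19  1.23 -0.01  1.73 -2.17]
total [ 20.1 436.4  -6.2] yaw 5.61 rows 12
{"dx":0.0005,"dy":0.0364,"dz":0.0009,"yaw":-0.0082} {"dx":0.0005,"dy":0.0364,"dz":0.0012,"yaw":-0.0082} {"dx":0.0005,"dy":0.0364,"dz":0.0015,"yaw":-0.0082} {"dx":0.0005,"dy":0.0364,"dz":0.0018,"yaw":-0.0082} {"dx":0.0005,"dy":0.0363,"dz":0.0021,"yaw":-0.0082} {"dx":0.0005,"dy":0.0363,"dz":0.0024,"yaw":-0.0082} {"dx":0.0005,"dy":0.0363,"dz":0.0027,"yaw":-0.0082} {"dx":0.0005,"dy":0.0363,"dz":0.0030,"yaw":-0.0082} {"dx":0.0005,"dy":0.0363,"dz":0.0033,"yaw":-0.0082} {"dx":0.0005,"dy":0.0362,"dz":0.0036,"yaw":-0.0082} {"dx":0.0005,"dy":0.0362,"dz":0.0039,"yaw":-0.0082} {"dx":0.0005,"dy":0.0362,"dz":0.0042,"yaw":-0.0082} 
head top 316 [531.3 140.7] [49.1 26.2] 3.91 z [178.3 182.4 185.9]
cover roof 527 [ 508.6 -297.3] [41.3 63.6] 87.92 z [61.6 68.2 72.2]
cover roof wrist 2627 [ 510.9 -299.2] [40.  63.5] 88.87 z [66.6 68.2 69.7]
```

The cover is seated, with its roof at 68.2 mm and square in the pocket. Returning to the mast.

Call:
apply_moves:
  motion:
    - {"jaw": 0.065,"dx": 0,"dy": 0.03,"dz": 0.001,"yaw": -0.008}
    - {"jaw": 0.065,"dx": 0,"dy": 0.0365,"dz": 0.001,"yaw": -0.008}
    - {"jaw": 0.065,"dx": 0,"dy": 0.0365,"dz": 0.0015,"yaw": -0.008}
    - {"jaw": 0.065,"dx": 0,"dy": 0.0365,"dz": 0.002,"yaw": -0.008}
    - {"jaw": 0.065,"dx": 0,"dy": 0.0365,"dz": 0.002,"yaw": -0.008}

```text
time: 7.33
ee_pos: [517.6, -120.7, 227.5]
tool_rot: [0.002, 1.608, 0.012]
force: [0.1, 0.6, 0.1]
grip_width: 65.1
```

Call:
apply_moves:
  motion:
    - {"jaw": 0.065,"dx": 0,"dy": 0.0365,"dz": 0.0025,"yaw": -0.008}
    - {"jaw": 0.065,"dx": 0,"dy": 0.0365,"dz": 0.0025,"yaw": -0.008}
    - {"jaw": 0.065,"dx": 0,"dy": 0.0365,"dz": 0.003,"yaw": -0.008}
    - {"jaw": 0.065,"dx": 0,"dy": 0.0365,"dz": 0.003,"yaw": -0.008}
    - {"jaw": 0.065,"dx": 0,"dy": 0.0365,"dz": 0.0035,"yaw": -0.008}

```text
time: 7.75
ee_pos: [521.2, 71.2, 217.6]
tool_rot: [-0.026, 1.628, 0.046]
force: [1.5, -0.3, 0.1]
grip_width: 64.7
```

```bash
python3 - <<'E'
from h import *
plan((533.7,139.2,225),93.9,step=38)
E
```

```text
t 7.75 p [521.2  71.2 217.6] Rx [-0.058  0.011 -0.998] yhead 92.6 F [ 1.5 -0.3  0.1] T [-0.05 -0.05 -0.01] w 64.7 q [ 0.02  0.08  1.41  0.01  1.71 -1.59]
total [12.5 68.   7.4] yaw 1.3 rows 2
{"dx":-0.0037,"dy":0.0337,"dz":0.0076,"yaw":-0.0113} {"dx":-0.0037,"dy":0.0337,"dz":0.0080,"yaw":-0.0113}
```

Call:
apply_moves:
  motion:
    - {"jaw": 0.065,"dx": -0.004,"dy": 0.034,"dz": 0.0075,"yaw": -0.011}
    - {"jaw": 0.065,"dx": -0.004,"dy": 0.034,"dz": 0.008,"yaw": -0.011}
    - {"jaw": 0.065,"dx": 0,"dy": 0,"dz": 0,"yaw": 0}
    - {"jaw": 0.065,"dx": 0,"dy": 0,"dz": 0,"yaw": 0}

```text
time: 8.08
ee_pos: [527.9, 150.5, 216.4]
tool_rot: [-0.052, 1.644, 0.075]
force: [0.4, -0.5, 0.6]
grip_width: 65.2
```

```bash
python3 - <<'E'
from h import *
im,P,M,f,d=cam("wrist")
w=(np.abs(P[...,0]-534)<50)&(np.abs(P[...,1]-139)<40)&(np.abs(P[...,2]-183)<6)
r=cv2.minAreaRect(P[w][:,:2].astype(np.float32)); print(r,np.median(P[w][:,2]))
plan((533.7,139.2,145),93.9,step=25)
E
```

```text
((533.9291381835938, 139.1572723388672), (49.67977523803711, 26.085556030273438), 4.134854316711426) 182.96419776675972
t 8.13 p [527.7 150.6 216. ] Rx [-0.076  0.012 -0.997] yhead 94.51 F [-0.7  0.4 -0.6] T [-0.01  0.02  0.07] w 65.1 q [ 0.16  0.14  1.35  0.02  1.73 -1.49]
total [  6.  -11.4 -71. ] yaw -0.61 rows 3
{"dx":0.0234,"dy":-0.0044,"dz":0.0035,"yaw":0.0036} {"dx":0.0234,"dy":-0.0044,"dz":0.0035,"yaw":0.0036} {"dx":0.0234,"dy":-0.0043,"dz":0.0035,"yaw":0.0036}
```

Call:
apply_moves:
  motion:
    - {"jaw": 0.065,"dx": 0,"dy": -0.0115,"dz": 0.0055,"yaw": 0.006}
    - {"jaw": 0.065,"dx": 0,"dy": 0,"dz": 0,"yaw": 0}
    - {"jaw": 0.065,"dx": 0,"dy": 0,"dz": 0,"yaw": 0}
    - {"jaw": 0.065,"dx": 0,"dy": 0,"dz": 0,"yaw": 0}
    - {"jaw": 0.065,"dx": 0,"dy": 0,"dz": 0,"yaw": 0}

```text
time: 8.55
ee_pos: [533.6, 132.8, 212.0]
tool_rot: [-0.041, 1.652, 0.062]
force: [-1.2, -0.1, -0.6]
grip_width: 65.1
```

```bash
python3 - <<'E'
from h import *
plan((533.9,139.2,146),94.1,step=18)
E
```

```text
t 8.55 p [533.6 132.8 212. ] Rx [-0.082  0.01  -0.997] yhead 93.69 F [-1.2 -0.1 -0.6] T [ 0.01 -0.05  0.04] w 65.1 q [ 0.13  0.15  1.34  0.02  1.73 -1.5 ]
total [  0.3   6.4 -66. ] yaw 0.41 rows 4
{"dx":0.0165,"dy":0.0013,"dz":0.0015,"yaw":-0.0018} {"dx":0.0165,"dy":0.0013,"dz":0.0015,"yaw":-0.0018} {"dx":0.0165,"dy":0.0013,"dz":0.0015,"yaw":-0.0018} {"dx":0.0165,"dy":0.0013,"dz":0.0015,"yaw":-0.0018}
```

The tool has picked up 4.7° of tilt, which I can't command out directly. I'll try an asymmetric up/down move to remove it.

Call:
apply_moves:
  motion:
    - {"jaw": 0.065,"dx": -0.01,"dy": 0.003,"dz": 0,"yaw": -0.003}
    - {"jaw": 0.065,"dx": -0.02,"dy": 0,"dz": 0,"yaw": 0}
    - {"jaw": 0.065,"dx": -0.03,"dy": 0,"dz": 0,"yaw": 0}
    - {"jaw": 0.065,"dx": -0.04,"dy": 0,"dz": 0,"yaw": 0}
    - {"jaw": 0.065,"dx": 0,"dy": 0,"dz": 0,"yaw": 0}

```text
time: 8.97
ee_pos: [540.3, 133.0, 315.7]
tool_rot: [-0.041, 1.657, 0.062]
force: [-0.2, 0.1, 2.0]
grip_width: 65.5
```

```bash
python3 - <<'E'
from h import *
plan(None)
E
```

```text
t 8.97 p [540.3 133.  315.7] Rx [-0.087  0.01  -0.996] yhead 93.67 F [-0.2  0.1  2. ] T [ 0.   -0.06  0.02] w 65.5 q [ 0.13  0.16  1.12  0.02  1.94 -1.5 ]
```

Call:
apply_moves:
  motion:
    - {"jaw": 0.065,"dx": 0.04,"dy": 0,"dz": 0,"yaw": 0}
    - {"jaw": 0.065,"dx": 0.03,"dy": 0,"dz": 0,"yaw": 0}
    - {"jaw": 0.065,"dx": 0.02,"dy": 0,"dz": 0,"yaw": 0}
    - {"jaw": 0.065,"dx": 0.01,"dy": 0,"dz": 0,"yaw": 0}
    - {"jaw": 0.065,"dx": 0,"dy": 0,"dz": 0,"yaw": 0}

```text
time: 9.38
ee_pos: [537.1, 134.8, 225.7]
tool_rot: [-0.038, 1.632, 0.064]
force: [-0.8, 0.2, -0.7]
grip_width: 65.0
```

```bash
python3 - <<'E'
from h import *
plan((533.9,139.2,146),94.1,step=18)
E
```

```text
t 9.38 p [537.1 134.8 225.7] Rx [-0.062  0.014 -0.998] yhead 93.66 F [-0.8  0.2 -0.7] T [-0.   -0.02  0.04] w 65.0 q [ 0.13  0.14  1.33  0.02  1.74 -1.5 ]
total [ -3.2   4.4 -79.7] yaw 0.44 rows 5
{"dx":0.0160,"dy":0.0006,"dz":0.0004,"yaw":-0.0016} {"dx":0.0160,"dy":0.0006,"dz":0.0004,"yaw":-0.0016} {"dx":0.0160,"dy":0.0006,"dz":0.0004,"yaw":-0.0016} {"dx":0.0160,"dy":0.0006,"dz":0.0004,"yaw":-0.0016} {"dx":0.0160,"dy":0.0006,"dz":0.0004,"yaw":-0.0016}
```

That worked: a down move with an abrupt start reduces the tilt. Repeating it.

Call:
apply_moves:
  motion:
    - {"jaw": 0.065,"dx": -0.01,"dy": 0,"dz": 0,"yaw": 0}
    - {"jaw": 0.065,"dx": -0.02,"dy": 0,"dz": 0,"yaw": 0}
    - {"jaw": 0.065,"dx": -0.03,"dy": 0,"dz": 0,"yaw": 0}
    - {"jaw": 0.065,"dx": -0.03,"dy": 0,"dz": 0,"yaw": 0}
    - {"jaw": 0.065,"dx": 0,"dy": 0,"dz": 0,"yaw": 0}

```text
time: 9.8
ee_pos: [543.0, 133.4, 325.8]
tool_rot: [-0.038, 1.629, 0.064]
force: [-0.2, 0.5, 1.4]
grip_width: 65.2
```

Call:
apply_moves:
  motion:
    - {"jaw": 0.065,"dx": 0.04,"dy": 0,"dz": 0,"yaw": 0}
    - {"jaw": 0.065,"dx": 0.03,"dy": 0,"dz": 0,"yaw": 0}
    - {"jaw": 0.065,"dx": 0.02,"dy": 0,"dz": 0,"yaw": 0}
    - {"jaw": 0.065,"dx": 0.01,"dy": 0,"dz": 0,"yaw": 0}
    - {"jaw": 0.065,"dx": 0,"dy": 0,"dz": 0,"yaw": 0}

```text
time: 10.22
ee_pos: [545.4, 135.8, 242.6]
tool_rot: [-0.035, 1.594, 0.067]
force: [-0.5, 0.5, 0.3]
grip_width: 64.9
```

Call:
apply_moves:
  motion:
    - {"jaw": 0.065,"dx": -0.01,"dy": 0,"dz": 0,"yaw": 0}
    - {"jaw": 0.065,"dx": -0.02,"dy": 0,"dz": 0,"yaw": 0}
    - {"jaw": 0.065,"dx": -0.03,"dy": 0,"dz": 0,"yaw": 0}
    - {"jaw": 0.065,"dx": -0.03,"dy": 0,"dz": 0,"yaw": 0}
    - {"jaw": 0.065,"dx": 0,"dy": 0,"dz": 0,"yaw": 0}

```text
time: 10.63
ee_pos: [548.4, 133.9, 345.5]
tool_rot: [-0.034, 1.587, 0.067]
force: [-0.4, 0.7, 0.9]
grip_width: 65.2
```

Call:
apply_moves:
  motion:
    - {"jaw": 0.065,"dx": 0.04,"dy": 0,"dz": 0,"yaw": 0}
    - {"jaw": 0.065,"dx": 0.03,"dy": 0,"dz": 0,"yaw": 0}
    - {"jaw": 0.065,"dx": 0.02,"dy": 0,"dz": 0,"yaw": 0}
    - {"jaw": 0.065,"dx": 0.01,"dy": 0,"dz": 0,"yaw": 0}
    - {"jaw": 0.065,"dx": 0,"dy": 0,"dz": 0,"yaw": 0}

```text
time: 11.05
ee_pos: [554.8, 136.8, 264.3]
tool_rot: [-0.031, 1.55, 0.07]
force: [-1.5, -0.6, -0.2]
grip_width: 65.0
```

```bash
python3 - <<'E'
from h import *
plan((533.9,139.2,146),94.1,step=18)
E
```

```text
t 11.05 p [554.8 136.8 264.3] Rx [ 0.019  0.025 -1.   ] yhead 93.7 F [-1.5 -0.6 -0.2] T [-0.02  0.   -0.02] w 65.0 q [ 0.13  0.11  1.28  0.02  1.73 -1.5 ]
total [ -20.9    2.4 -118.3] yaw 0.4 rows 7
{"dx":0.0168,"dy":0.0001,"dz":-0.0033,"yaw":-0.0010} {"dx":0.0168,"dy":0.0001,"dz":-0.0033,"yaw":-0.0010} {"dx":0.0168,"dy":0.0001,"dz":-0.0033,"yaw":-0.0010} {"dx":0.0168,"dy":0.0001,"dz":-0.0033,"yaw":-0.0010} {"dx":0.0168,"dy":0.0001,"dz":-0.0033,"yaw":-0.0010} {"dx":0.0168,"dy":0.0002,"dz":-0.0033,"yaw":-0.0010} {"dx":0.0168,"dy":0.0002,"dz":-0.0033,"yaw":-0.0010}
```

Call:
apply_moves:
  motion:
    - {"jaw": 0.065,"dx": 0.008,"dy": 0.0002,"dz": -0.005,"yaw": -0.002}
    - {"jaw": 0.065,"dx": 0.015,"dy": 0.0002,"dz": -0.005,"yaw": -0.002}
    - {"jaw": 0.065,"dx": 0.02,"dy": 0.0002,"dz": -0.005,"yaw": -0.002}
    - {"jaw": 0.065,"dx": 0.015,"dy": 0,"dz": -0.004,"yaw": 0}
    - {"jaw": 0.065,"dx": 0,"dy": 0,"dz": 0,"yaw": 0}

```text
time: 11.47
ee_pos: [542.1, 138.1, 217.4]
tool_rot: [-0.034, 1.531, 0.076]
force: [-0.9, -0.0, -0.7]
grip_width: 64.9
```

```bash
python3 - <<'E'
from h import *
plan((533.9,139.2,146),94.1,step=15)
E
```

```text
t 11.47 p [542.1 138.1 217.4] Rx [ 0.038  0.028 -0.999] yhead 94.06 F [-0.9 -0.  -0.7] T [-0.05 -0.01  0.03] w 64.9 q [ 0.13  0.08  1.41  0.02  1.61 -1.5 ]
total [ -8.2   1.1 -71.4] yaw 0.04 rows 5
{"dx":0.0142,"dy":-0.0000,"dz":-0.0022,"yaw":-0.0001} {"dx":0.0142,"dy":-0.0000,"dz":-0.0022,"yaw":-0.0001} {"dx":0.0142,"dy":-0.0000,"dz":-0.0022,"yaw":-0.0001} {"dx":0.0142,"dy":-0.0000,"dz":-0.0022,"yaw":-0.0001} {"dx":0.0142,"dy":-0.0000,"dz":-0.0022,"yaw":-0.0001}
```

Call:
apply_moves:
  motion:
    - {"jaw": 0.065,"dx": 0.006,"dy": 0,"dz": -0.001,"yaw": 0}
    - {"jaw": 0.065,"dx": 0.011,"dy": 0,"dz": -0.002,"yaw": 0}
    - {"jaw": 0.065,"dx": 0.017,"dy": 0,"dz": -0.002,"yaw": 0}
    - {"jaw": 0.065,"dx": 0.023,"dy": 0,"dz": -0.002,"yaw": 0}
    - {"jaw": 0.065,"dx": 0,"dy": 0,"dz": 0,"yaw": 0}

```text
time: 11.88
ee_pos: [543.0, 139.8, 167.8]
tool_rot: [-0.033, 1.514, 0.077]
force: [-1.1, 0.4, -0.7]
grip_width: 65.0
```

```bash
python3 - <<'E'
from h import *
plan((533.9,139.2,146),94.1,step=15)
E
```

```text
t 11.88 p [543.  139.8 167.8] Rx [ 0.055  0.03  -0.998] yhead 94.06 F [-1.1  0.4 -0.7] T [-0.02  0.08 -0.01] w 65.0 q [ 0.14  0.09  1.5   0.02  1.5  -1.5 ]
total [ -9.1  -0.6 -21.8] yaw 0.04 rows 2
{"dx":0.0106,"dy":-0.0003,"dz":-0.0052,"yaw":-0.0003} {"dx":0.0106,"dy":-0.0003,"dz":-0.0052,"yaw":-0.0003}
```

Call:
apply_moves:
  motion:
    - {"jaw": 0.065,"dx": -0.04,"dy": 0,"dz": 0,"yaw": 0}
    - {"jaw": 0.065,"dx": -0.03,"dy": 0,"dz": 0,"yaw": 0}
    - {"jaw": 0.065,"dx": -0.02,"dy": 0,"dz": 0,"yaw": 0}
    - {"jaw": 0.065,"dx": -0.01,"dy": 0,"dz": 0,"yaw": 0}
    - {"jaw": 0.065,"dx": 0,"dy": 0,"dz": 0,"yaw": 0}

```text
time: 12.3
ee_pos: [537.1, 136.5, 273.0]
tool_rot: [-0.033, 1.517, 0.076]
force: [-0.1, -0.0, 0.4]
grip_width: 65.3
```

```bash
python3 - <<'E'
from h import *
plan((533.9,139.2,215),94.1,step=15)
E
```

```text
t 12.3 p [537.1 136.5 273. ] Rx [ 0.052  0.03  -0.998] yhead 94.05 F [-0.1 -0.   0.4] T [-0.02  0.02  0.03] w 65.3 q [ 0.13  0.05  1.33  0.02  1.71 -1.5 ]
total [ -3.2   2.7 -58. ] yaw 0.05 rows 4
{"dx":0.0145,"dy":0.0004,"dz":-0.0015,"yaw":-0.0002} {"dx":0.0145,"dy":0.0004,"dz":-0.0015,"yaw":-0.0002} {"dx":0.0145,"dy":0.0004,"dz":-0.0015,"yaw":-0.0002} {"dx":0.0145,"dy":0.0004,"dz":-0.0015,"yaw":-0.0002}
```

Call:
apply_moves:
  motion:
    - {"jaw": 0.065,"dx": 0,"dy": -0.036,"dz": 0,"yaw": 0}
    - {"jaw": 0.065,"dx": 0,"dy": -0.036,"dz": 0,"yaw": 0}
    - {"jaw": 0.065,"dx": 0,"dy": -0.036,"dz": 0,"yaw": 0}
    - {"jaw": 0.065,"dx": 0,"dy": 0,"dz": 0,"yaw": 0}

```text
time: 12.63
ee_pos: [546.5, 28.0, 271.7]
tool_rot: [-0.039, 1.511, 0.083]
force: [-0.4, 0.7, -0.4]
grip_width: 65.0
```

```bash
python3 - <<'E'
from h import *
plan(None)
E
```

```text
t 12.63 p [546.5  28.  271.7] Rx [ 0.058  0.031 -0.998] yhead 94.51 F [-0.4  0.7 -0.4] T [0.01 0.06 0.03] w 65.0 q [-0.07  0.03  1.35  0.03  1.7  -1.72]
```

Call:
apply_moves:
  motion:
    - {"jaw": 0.065,"dx": 0,"dy": 0.036,"dz": 0,"yaw": 0}
    - {"jaw": 0.065,"dx": 0,"dy": 0.036,"dz": 0,"yaw": 0}
    - {"jaw": 0.065,"dx": 0,"dy": 0.036,"dz": 0,"yaw": 0}
    - {"jaw": 0.065,"dx": 0,"dy": 0,"dz": 0,"yaw": 0}

```text
time: 12.97
ee_pos: [538.9, 133.6, 270.6]
tool_rot: [-0.027, 1.516, 0.071]
force: [-0.1, -0.2, 0.7]
grip_width: 64.6
```

```bash
python3 - <<'E'
from h import *
plan((533.9,139.2,215),94.1,step=15)
E
```

```text
t 12.97 p [538.9 133.6 270.6] Rx [ 0.053  0.03  -0.998] yhead 93.65 F [-0.1 -0.2  0.7] T [-0.02  0.04 -0.01] w 64.6 q [ 0.13  0.05  1.33  0.02  1.7  -1.5 ]
total [ -5.    5.6 -55.6] yaw 0.45 rows 4
{"dx":0.0139,"dy":0.0011,"dz":-0.0019,"yaw":-0.0020} {"dx":0.0139,"dy":0.0011,"dz":-0.0019,"yaw":-0.0020} {"dx":0.0139,"dy":0.0011,"dz":-0.0019,"yaw":-0.0020} {"dx":0.0139,"dy":0.0011,"dz":-0.0019,"yaw":-0.0020}
```

Call:
apply_moves:
  motion:
    - {"jaw": 0.065,"dx": 0,"dy": 0,"dz": 0.04,"yaw": 0}
    - {"jaw": 0.065,"dx": 0,"dy": 0,"dz": 0.03,"yaw": 0}
    - {"jaw": 0.065,"dx": 0,"dy": 0,"dz": 0.02,"yaw": 0}
    - {"jaw": 0.065,"dx": 0,"dy": 0,"dz": 0.01,"yaw": 0}
    - {"jaw": 0.065,"dx": 0,"dy": 0,"dz": 0,"yaw": 0}

```text
time: 13.38
ee_pos: [635.6, 144.5, 265.5]
tool_rot: [-0.034, 1.534, 0.076]
force: [-1.2, -0.1, -0.8]
grip_width: 65.2
```

```bash
python3 - <<'E'
from h import *
plan(None)
E
```

```text
t 13.38 p [635.6 144.5 265.5] Rx [ 0.036  0.028 -0.999] yhead 94.07 F [-1.2 -0.1 -0.8] T [-0.05  0.02 -0.02] w 65.2 q [ 0.12  0.29  1.07  0.02  1.74 -1.51]
```

Call:
apply_moves:
  motion:
    - {"jaw": 0.065,"dx": 0,"dy": 0.001,"dz": -0.01,"yaw": 0}
    - {"jaw": 0.065,"dx": 0,"dy": 0.001,"dz": -0.02,"yaw": 0}
    - {"jaw": 0.065,"dx": 0,"dy": 0.001,"dz": -0.03,"yaw": 0}
    - {"jaw": 0.065,"dx": 0,"dy": 0.001,"dz": -0.04,"yaw": 0}
    - {"jaw": 0.065,"dx": 0,"dy": 0,"dz": 0,"yaw": 0}

```text
time: 13.8
ee_pos: [528.2, 140.3, 251.3]
tool_rot: [-0.035, 1.553, 0.074]
force: [0.2, 0.6, -0.6]
grip_width: 65.2
```

```bash
python3 - <<'E'
from h import *
plan((533.9,139.2,215),94.1,step=15)
E
```

```text
t 13.8 p [528.2 140.3 251.3] Rx [ 0.017  0.025 -1.   ] yhead 93.99 F [ 0.2  0.6 -0.6] T [-0.04  0.04  0.04] w 65.2 q [ 0.14  0.06  1.36  0.02  1.7  -1.49]
total [  5.7  -1.1 -36.3] yaw 0.11 rows 3
{"dx":0.0121,"dy":-0.0008,"dz":0.0016,"yaw":-0.0006} {"dx":0.0121,"dy":-0.0008,"dz":0.0016,"yaw":-0.0006} {"dx":0.0121,"dy":-0.0008,"dz":0.0016,"yaw":-0.0006}
```

The forward/back cycle lowers the tilt. One more cycle, then descend.

Call:
apply_moves:
  motion:
    - {"jaw": 0.065,"dx": 0,"dy": 0,"dz": 0.04,"yaw": 0}
    - {"jaw": 0.065,"dx": 0,"dy": 0,"dz": 0.03,"yaw": 0}
    - {"jaw": 0.065,"dx": 0,"dy": 0,"dz": 0.02,"yaw": 0}
    - {"jaw": 0.065,"dx": 0,"dy": 0,"dz": 0.01,"yaw": 0}
    - {"jaw": 0.065,"dx": 0,"dy": 0,"dz": 0,"yaw": 0}

```text
time: 14.22
ee_pos: [619.8, 147.0, 247.9]
tool_rot: [-0.038, 1.565, 0.074]
force: [0.3, 0.4, -0.1]
grip_width: 65.1
```

Call:
apply_moves:
  motion:
    - {"jaw": 0.065,"dx": 0,"dy": 0,"dz": -0.01,"yaw": 0}
    - {"jaw": 0.065,"dx": 0,"dy": 0,"dz": -0.02,"yaw": 0}
    - {"jaw": 0.065,"dx": 0,"dy": 0,"dz": -0.027,"yaw": 0}
    - {"jaw": 0.065,"dx": 0,"dy": 0,"dz": -0.032,"yaw": 0}
    - {"jaw": 0.065,"dx": 0,"dy": 0,"dz": 0,"yaw": 0}

```text
time: 14.63
ee_pos: [523.2, 139.6, 241.9]
tool_rot: [-0.038, 1.578, 0.073]
force: [0.6, 0.4, -0.0]
grip_width: 65.1
```

```bash
python3 - <<'E'
from h import *
plan((533.9,139.2,146),94.1,step=20)
E
```

```text
t 14.63 p [523.2 139.6 241.9] Rx [-0.008  0.022 -1.   ] yhead 94.05 F [ 0.6  0.4 -0. ] T [ 0.01 -0.01  0.03] w 65.1 q [ 0.14  0.07  1.37  0.02  1.71 -1.5 ]
total [ 10.7  -0.4 -95.9] yaw 0.05 rows 5
{"dx":0.0192,"dy":-0.0007,"dz":0.0023,"yaw":-0.0002} {"dx":0.0192,"dy":-0.0007,"dz":0.0023,"yaw":-0.0002} {"dx":0.0192,"dy":-0.0007,"dz":0.0023,"yaw":-0.0002} {"dx":0.0192,"dy":-0.0007,"dz":0.0023,"yaw":-0.0002} {"dx":0.0192,"dy":-0.0007,"dz":0.0023,"yaw":-0.0002}
```

Call:
apply_moves:
  motion:
    - {"jaw": 0.065,"dx": 0.01,"dy": -0.0005,"dz": 0.0035,"yaw": 0}
    - {"jaw": 0.065,"dx": 0.02,"dy": -0.0005,"dz": 0.003,"yaw": 0}
    - {"jaw": 0.065,"dx": 0.025,"dy": -0.0005,"dz": 0.003,"yaw": 0}
    - {"jaw": 0.065,"dx": 0.025,"dy": -0.0005,"dz": 0.002,"yaw": 0}
    - {"jaw": 0.065,"dx": 0,"dy": 0,"dz": 0,"yaw": 0}

```text
time: 15.05
ee_pos: [534.0, 140.4, 161.2]
tool_rot: [-0.038, 1.568, 0.075]
force: [-0.9, 0.3, -1.0]
grip_width: 65.2
```

```bash
python3 - <<'E'
from h import *
plan((533.9,139.2,146),94.1,step=20)
E
```

```text
t 15.05 p [534.  140.4 161.2] Rx [ 0.001  0.023 -1.   ] yhead 94.11 F [-0.9  0.3 -1. ] T [ 0.01  0.02 -0.  ] w 65.2 q [ 0.14  0.11  1.48  0.02  1.54 -1.5 ]
total [ -0.1  -1.2 -15.2] yaw -0.01 rows 1
{"dx":0.0152,"dy":-0.0015,"dz":-0.0002,"yaw":0.0001}
```

Call:
apply_moves:
  motion:
    - {"jaw": 0.06,"dx": 0.014,"dy": -0.0015,"dz": 0,"yaw": 0}
    - {"jaw": 0.045,"dx": 0,"dy": 0,"dz": 0,"yaw": 0}
    - {"jaw": 0.02,"dx": 0,"dy": 0,"dz": 0,"yaw": 0}
    - {"jaw": 0.02,"dx": 0,"dy": 0,"dz": 0,"yaw": 0}
    - {"jaw": 0.02,"dx": 0,"dy": 0,"dz": 0,"yaw": 0}
  newtons: 50

```text
time: 15.47
ee_pos: [534.8, 140.1, 147.5]
tool_rot: [-0.038, 1.571, 0.076]
force: [0.2, 2.8, -6.5]
grip_width: 25.5
```

```bash
python3 - <<'E'
from h import *
plan((533.9,139.2,146),94.1,step=20)
E
```

```text
t 15.47 p [534.8 140.1 147.5] Rx [-0.002  0.024 -1.   ] yhead 94.16 F [ 0.2  2.8 -6.5] T [-1.25 -0.15  0.02] w 25.5 q [ 0.14  0.12  1.5   0.02  1.52 -1.51]
total [-0.9 -0.9 -1.5] yaw -0.06 rows 1
{"dx":0.0015,"dy":-0.0008,"dz":-0.0010,"yaw":0.0010}
```

The head is gripped (25.5 mm). Joint 6 allows about 1.0 rad anticlockwise from here, enough to unlock at 0.8 rad. Twisting in steps.

Call:
apply_moves:
  motion:
    - {"jaw": 0.02,"dx": 0,"dy": 0,"dz": 0,"yaw": -0.06}
    - {"jaw": 0.02,"dx": 0,"dy": 0,"dz": 0,"yaw": -0.1}
    - {"jaw": 0.02,"dx": 0,"dy": 0,"dz": 0,"yaw": -0.1}
    - {"jaw": 0.02,"dx": 0,"dy": 0,"dz": 0,"yaw": -0.1}
    - {"jaw": 0.02,"dx": 0,"dy": 0,"dz": 0,"yaw": -0.08}

```text
time: 15.88
ee_pos: [534.6, 140.7, 147.5]
tool_rot: [-0.404, 1.527, 0.434]
force: [-0.8, 2.3, -3.6]
grip_width: 25.6
```

```bash
python3 - <<'E'
from h import *
plan((534.5,139.8,147),146,step=20)
E
```

```text
t 15.88 p [534.6 140.7 147.5] Rx [-0.002  0.019 -1.   ] yhead 120.63 F [-0.8  2.3 -3.6] T [-0.74 -0.04 -0.09] w 25.6 q [ 0.14  0.12  1.5   0.02  1.52 -1.96]
total [-0.1 -0.9 -0.5] yaw 25.37 rows 4
{"dx":0.0001,"dy":-0.0002,"dz":-0.0001,"yaw":-0.1107} {"dx":0.0001,"dy":-0.0002,"dz":-0.0001,"yaw":-0.1107} {"dx":0.0001,"dy":-0.0002,"dz":-0.0002,"yaw":-0.1107} {"dx":0.0001,"dy":-0.0001,"dz":-0.0002,"yaw":-0.1107}
```

Call:
apply_moves:
  motion:
    - {"jaw": 0.02,"dx": 0,"dy": 0,"dz": 0,"yaw": -0.1}
    - {"jaw": 0.02,"dx": 0,"dy": 0,"dz": 0,"yaw": -0.1}
    - {"jaw": 0.02,"dx": 0,"dy": 0,"dz": 0,"yaw": -0.1}
    - {"jaw": 0.02,"dx": 0,"dy": 0,"dz": 0,"yaw": -0.09}
    - {"jaw": 0.02,"dx": 0,"dy": 0,"dz": 0,"yaw": -0.02}

```text
time: 16.3
ee_pos: [534.0, 141.2, 147.4]
tool_rot: [-0.742, 1.432, 0.767]
force: [0.3, 1.6, -4.3]
grip_width: 25.5
```

```bash
python3 - <<'E'
from h import *
plan((534.5,139.8,147),148.5,step=20)
im,P,M,f,d=cam("scene"); cv2.imwrite("pics/s4.png",cv2.resize(im[60:260,200:400],None,fx=3,fy=3))
E
```

```text
t 16.3 p [534.  141.2 147.4] Rx [-0.004  0.016 -1.   ] yhead 145.47 F [ 0.3  1.6 -4.3] T [-0.46 -0.02 -0.01] w 25.5 q [ 0.15  0.12  1.5   0.02  1.52 -2.39]
total [ 0.5 -1.4 -0.4] yaw 3.03 rows 1
{"dx":0.0004,"dy":-0.0012,"dz":-0.0009,"yaw":-0.0528}
```

Call:
apply_moves:
  motion:
    - {"jaw": 0.02,"dx": 0,"dy": 0,"dz": 0,"yaw": -0.05}
    - {"jaw": 0.02,"dx": -0.006,"dy": 0,"dz": 0,"yaw": 0}
    - {"jaw": 0.02,"dx": -0.01,"dy": 0,"dz": 0,"yaw": 0}
    - {"jaw": 0.02,"dx": -0.01,"dy": 0,"dz": 0,"yaw": 0}
    - {"jaw": 0.02,"dx": -0.008,"dy": 0,"dz": 0,"yaw": 0}

```text
time: 16.77
ee_pos: [534.0, 141.2, 180.8]
tool_rot: [-0.773, 1.422, 0.8]
force: [1.0, 3.8, -7.1]
grip_width: 25.3
```

```bash
python3 - <<'E'
from h import *
plan((534.5,139.8,207.4),148,step=12)
E
```

```text
t 16.77 p [534.  141.2 180.8] Rx [-0.006  0.016 -1.   ] yhead 147.87 F [ 1.   3.8 -7.1] T [-0.31 -0.43  0.04] w 25.3 q [ 0.15  0.11  1.45  0.02  1.59 -2.43]
total [ 0.5 -1.4 26.6] yaw 0.13 rows 3
{"dx":-0.0089,"dy":-0.0003,"dz":-0.0002,"yaw":-0.0007} {"dx":-0.0089,"dy":-0.0003,"dz":-0.0002,"yaw":-0.0007} {"dx":-0.0089,"dy":-0.0003,"dz":-0.0002,"yaw":-0.0007}
```

Call:
apply_moves:
  motion:
    - {"jaw": 0.02,"dx": -0.008,"dy": 0,"dz": 0,"yaw": 0}
    - {"jaw": 0.02,"dx": -0.008,"dy": 0,"dz": 0,"yaw": 0}
    - {"jaw": 0.02,"dx": -0.006,"dy": 0,"dz": 0,"yaw": 0}
    - {"jaw": 0.02,"dx": 0,"dy": 0,"dz": 0,"yaw": 0}

```text
time: 17.1
ee_pos: [534.1, 141.2, 208.8]
tool_rot: [-0.772, 1.42, 0.799]
force: [-0.5, 2.1, -6.8]
grip_width: 25.6
```

```bash
python3 - <<'E'
from h import *
plan((534.5,139.8,207.4),148,step=12)
im,P,M,f,d=cam("wrist")
w=(np.hypot(P[...,0]-534,P[...,1]-140)<22)&(P[...,2]>170)
print("wrist z",np.percentile(P[w][:,2],[5,25,50,75,95]).round(1),w.sum())
cv2.imwrite("pics/w5.png",im)
im,P,M,f,d=cam("scene"); cv2.imwrite("pics/s5.png",cv2.resize(im[80:240,260:440],None,fx=4,fy=4))
E
```

```text
t 17.1 p [534.1 141.2 208.8] Rx [-0.004  0.017 -1.   ] yhead 147.79 F [-0.5  2.1 -6.8] T [-0.29 -0.16  0.03] w 25.6 q [ 0.15  0.1   1.4   0.02  1.64 -2.43]
total [ 0.4 -1.4 -1.4] yaw 0.21 rows 1
{"dx":0.0013,"dy":-0.0011,"dz":-0.0010,"yaw":-0.0037} 
wrist z [242.4 244.5 257.5 291.3 298.4] 17806
```

View pics/s5.png

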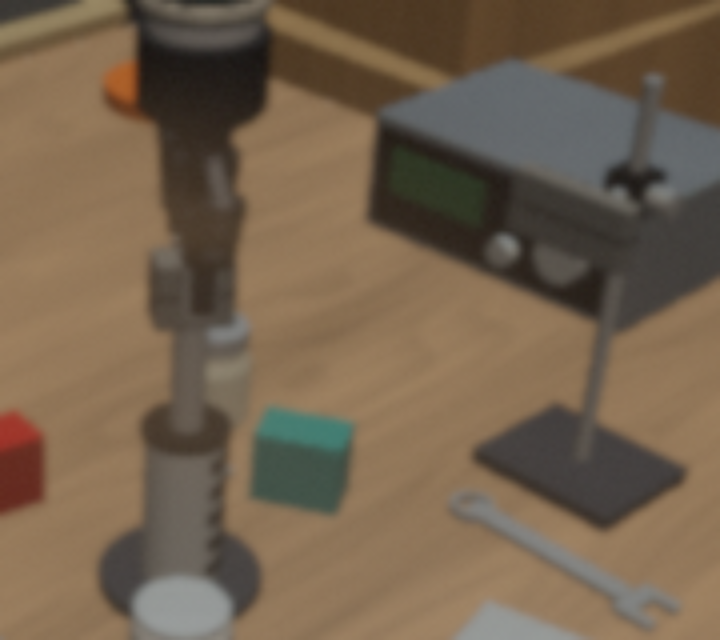

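The head is up on the extended tube at (170,290), and the arm has risen 61 mm, within notch 60's draw-in. Twisting back.

Call:
apply_moves:
  motion:
    - {"jaw": 0.02,"dx": 0.0015,"dy": 0,"dz": 0,"yaw": 0.03}
    - {"jaw": 0.02,"dx": 0,"dy": 0,"dz": 0,"yaw": 0.08}
    - {"jaw": 0.02,"dx": 0,"dy": 0,"dz": 0,"yaw": 0.1}
    - {"jaw": 0.02,"dx": 0,"dy": 0,"dz": 0,"yaw": 0.1}
    - {"jaw": 0.02,"dx": 0,"dy": 0,"dz": 0,"yaw": 0.1}

```text
time: 17.62
ee_pos: [534.6, 140.8, 209.0]
tool_rot: [-0.443, 1.518, 0.468]
force: [-0.3, 2.3, -4.9]
grip_width: 25.4
```

```bash
python3 - <<'E'
from h import *
plan((534.5,139.8,207.4),94,step=12)
E
```

```text
t 17.62 p [534.6 140.8 209. ] Rx [-0.     0.016 -1.   ] yhead 123.31 F [-0.3  2.3 -4.9] T [-0.32 -0.29  0.16] w 25.4 q [ 0.15  0.1   1.41  0.02  1.64 -2.01]
total [-0.1 -1.  -1.6] yaw -29.31 rows 5
{"dx":0.0003,"dy":-0.0002,"dz":-0.0001,"yaw":0.1023} {"dx":0.0003,"dy":-0.0002,"dz":-0.0001,"yaw":0.1023} {"dx":0.0003,"dy":-0.0002,"dz":-0.0001,"yaw":0.1023} {"dx":0.0003,"dy":-0.0002,"dz":-0.0001,"yaw":0.1023} {"dx":0.0003,"dy":-0.0002,"dz":-0.0001,"yaw":0.1023}
```

Past the gate entry with little torque. Continuing to the stop.

Call:
apply_moves:
  motion:
    - {"jaw": 0.02,"dx": 0,"dy": 0,"dz": 0,"yaw": 0.1}
    - {"jaw": 0.02,"dx": 0,"dy": 0,"dz": 0,"yaw": 0.1}
    - {"jaw": 0.02,"dx": 0,"dy": 0,"dz": 0,"yaw": 0.1}
    - {"jaw": 0.02,"dx": 0,"dy": 0,"dz": 0,"yaw": 0.1}
    - {"jaw": 0.02,"dx": 0,"dy": 0,"dz": 0,"yaw": 0.06}

```text
time: 18.03
ee_pos: [535.0, 140.1, 209.0]
tool_rot: [-0.064, 1.567, 0.087]
force: [-1.6, 2.3, -3.7]
grip_width: 25.2
```

Call:
apply_moves:
  motion:
    - {"jaw": 0.02,"dx": 0,"dy": 0,"dz": 0,"yaw": 0.06}
    - {"jaw": 0.02,"dx": 0,"dy": 0,"dz": 0,"yaw": 0.06}
    - {"jaw": 0.02,"dx": 0,"dy": 0,"dz": 0,"yaw": 0.06}

```text
time: 18.28
ee_pos: [536.8, 140.3, 209.2]
tool_rot: [0.072, 1.563, -0.05]
force: [1.9, 1.1, -4.2]
grip_width: 25.5
```

```bash
python3 - <<'E'
from h import *
plan((534.5,139.8,207.4),94,step=12)
E
```

```text
t 18.28 p [536.8 140.3 209.2] Rx [ 0.008  0.014 -1.   ] yhead 85.55 F [ 1.9  1.1 -4.2] T [-0.52 -0.45  3.04] w 25.5 q [ 0.15  0.1   1.41  0.01  1.63 -1.35]
total [-2.3 -0.5 -1.8] yaw 8.45 rows 2
{"dx":0.0009,"dy":-0.0003,"dz":-0.0011,"yaw":-0.0738} {"dx":0.0009,"dy":-0.0002,"dz":-0.0011,"yaw":-0.0738}
```

It's at the stop: the torque rose to 3 N m and the grip slipped 8° past the locked heading. Releasing and rising.

Call:
apply_moves:
  motion:
    - {"jaw": 0.045,"dx": 0,"dy": 0,"dz": 0,"yaw": 0}
    - {"jaw": 0.065,"dx": 0,"dy": 0,"dz": 0,"yaw": 0}
    - {"jaw": 0.065,"dx": 0,"dy": 0,"dz": 0,"yaw": 0}
    - {"jaw": 0.065,"dx": -0.02,"dy": 0,"dz": 0,"yaw": 0}
    - {"jaw": 0.065,"dx": -0.03,"dy": 0,"dz": 0,"yaw": 0}

```text
time: 18.7
ee_pos: [534.4, 138.1, 256.6]
tool_rot: [0.072, 1.572, -0.053]
force: [0.2, -0.2, 0.8]
grip_width: 65.0
```

Call:
apply_moves:
  motion:
    - {"jaw": 0.065,"dx": -0.03,"dy": 0,"dz": 0,"yaw": 0}
    - {"jaw": 0.065,"dx": -0.02,"dy": 0,"dz": 0,"yaw": 0}
    - {"jaw": 0.065,"dx": 0,"dy": 0,"dz": 0,"yaw": 0}
    - {"jaw": 0.065,"dx": 0,"dy": 0,"dz": 0,"yaw": 0}

```text
time: 19.03
ee_pos: [536.2, 136.3, 319.6]
tool_rot: [0.076, 1.555, -0.052]
force: [0.8, 0.6, -1.4]
grip_width: 65.0
```

```bash
python3 - <<'E'
from h import *
plan(None)
im,P,M,f,d=cam("wrist"); cv2.imwrite("pics/w6.png",im)
w=(np.abs(P[...,0]-534)<45)&(np.abs(P[...,1]-139)<35)&(np.abs(P[...,2]-243)<9)
if w.sum()>20:
    r=cv2.minAreaRect(P[w][:,:2].astype(np.float32)); print("head",r,np.median(P[w][:,2]),w.sum())
E
```

```text
t 19.03 p [536.2 136.3 319.6] Rx [ 0.016  0.015 -1.   ] yhead 85.31 F [ 0.8  0.6 -1.4] T [-0.02 -0.   -0.06] w 65.0 q [ 0.14  0.08  1.2   0.01  1.84 -1.35]
head ((533.8190307617188, 139.05833435058594), (49.51402282714844, 26.055253982543945), 3.8524978160858154) 244.6481426517489 2588
```

View pics/w6.png

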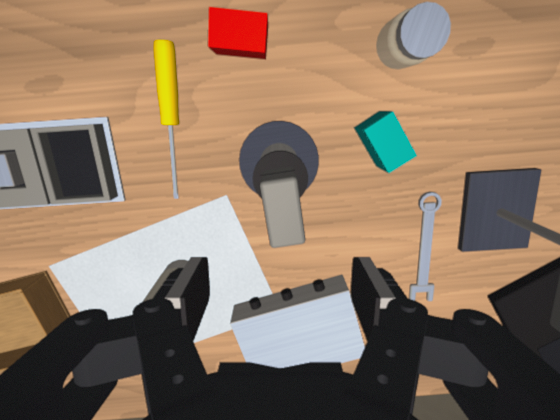

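The head top at (283,210) is at 244.6 mm (up 61.6 mm, within notch 60's play), and its heading of 3.85° is back at the locked angle. Final check of the cover and the bystanders, then hand in.

```bash
python3 - <<'E'
from h import *
im,P,M,f,d=cam("top"); t=np.load("top.npz")
w=(np.abs(P[...,0]-508)<60)&(np.abs(P[...,1]+298)<45)&(np.abs(P[...,2]-68)<8)
p=P[w]; print("cover",cv2.minAreaRect(p[:,:2].astype(np.float32)),np.median(p[:,2]))
df=(cv2.absdiff(im,t["im"]).max(2)>40).astype(np.uint8)
df=cv2.morphologyEx(df,cv2.MORPH_OPEN,np.ones((3,3)))
k,l,st,c=cv2.connectedComponentsWithStats(df); print(st[1:].tolist())
w=(np.abs(P[...,0]-628)<15)&(np.abs(P[...,1]-386)<55)&(P[...,2]>238)&(P[...,2]<256)
p=P[w]; print("aerial",cv2.minAreaRect(p[:,:2].astype(np.float32)) if len(p)>10 else len(p))
arm.finish_job()
E
```

```text
cover ((508.8143005371094, -297.12493896484375), (41.59934616088867, 64.10324096679688), 87.3024673461914) 68.05545077910529
[[129, 132, 152, 288, 25110], [242, 222, 9, 15, 97], [225, 226, 14, 12, 108], [441, 230, 5, 30, 109], [245, 238, 3, 3, 9], [244, 242, 4, 3, 12]]
aerial ((628.4102783203125, 409.0748291015625), (63.704307556152344, 29.28711700439453), 89.25951385498047)
the job is handed in; nothing more can be done
```

The cover is in its slot, the mast head is raised to the 60 mm notch and locked, and the job is handed in at about 19 s of the 54 s allowed.

**What I did:** I lifted the cover off and set it open side down in the middle-sized slot. I then twisted the head anticlockwise about 0.94 rad, raised it, and turned it back onto its stop. The aerial's centre measured about 65 mm above the lowered head, so 60 mm was the nearest notch.

**Last checks:**
- **Cover:** the roof is at 68.1 mm against 68 mm expected when fully down, and it sits square in the pocket.
- **Head height:** the top is at 244.6 mm, up about 61.6 mm, which is at the edge of the notch's 1.5 mm play once camera error is allowed for.
- **Head lock:** the heading is 3.9°, against 4.1° when locked at the start. The grip slipped about 8° on the stop with 3 N m of torque, so I take it as fully back.
- **Robot:** the gripper is open and clear above everything.

**What did not check cleanly:**
- **Tool tilt:** it drifted by up to 5° during transit. I worked it back to about 1° before gripping the head.
- **Final aerial check:** the last top-view measurement disagreed with the first (centre y about 409 against 386, with the wrong size). I put this down to the raised arm covering part of it, but did not look again. The arm was never moved near the aerial.
- **Bystanders:** outside the arm's area, the last top picture differed from the first only at the mast and the cover's slot. Anything hidden by the arm was not compared.

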